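Set up the buckle press: fetch the blanks, seat them in the die, rack the punches

ROBOT

A 6-joint arm with a two-finger parallel gripper is mounted at the origin on the work surface. World frame = base frame: x ahead of the robot, y to its left, z up, the work surface at z = 0. Lengths are in m, angles in degrees, forces in N, time in s.
With the tool pointing down it reaches from about 0.35 to 1 m from the base axis. Payload 7.1 kg.
Tool frame: the origin (TCP) lies midway between the tips of the shut fingers; the grasp point (between the pads) lies 19 mm behind it; z points along the fingers, y is the line along which they close (so a half turn about z gives the same grasp; the last joint's range is limited). The gripper opens to 85 mm and grips with 20 to 120 N. Pads are 22 mm wide; open, the fingers measure 114 mm over their backs; the gripper's body (76 mm by 85 mm) begins 54 mm behind the grasp point. The pads swing forward as they close: fully open they stand 13 mm farther back than shut.
Start: joints at [68.297, 24.242, 93.386, -0, 62.372, -1.089], TCP at [0.22, 0.585, 0.231] pointing down, gripper open.
Joint ranges: [-172.04, 172.04], [-51.8, 120.97], [4.93, 147.93], [-75.15, 255.16], [6.16, 154.13], [-145.62, 145.62]. Speed limits (degrees/s): [136.94, 136.94, 172.46, 180, 180, 180].

INTERFACE

Orientations are given as [roll, pitch, yaw] about the fixed x, y, z axes, in that order (R = Rz(yaw) Ry(pitch) Rx(roll)).
In Python, from station import * gives the robot as it stands. The module is installed in compiled form; this text tells all that it offers.
- The arm moves only by the shell command python3 -m crank 'ROWS' [FORCE]. ROWS is JSON, a list of rows, each a list of 3 entries, a list of its own where there are three numbers: the shift along the tool's x, y, z in mm, then the turn about the tool's z in degrees, then the opening, from 0 (shut) to 1 (fully open). A call has 1 to 8 rows; each row shifts and turns the commanded pose from where the row before left it, along the tool's axes as they then stand; what a row does not reach is not made up. A row lasts 1/10 s, in which the tool goes at most 50 mm and 8.59 degrees, less where a joint would pass 70% of its speed; a pose out of reach is approached as far as the arm can. A call with a gripper value outside its range is refused whole. The fingers move at their own pace and stop on an object; FORCE is the grip in N (left out, the last holds). Time passes only in rows, so rows that do not move let the fingers close. It gives the time, the measured TCP pose, the force, the opening and the grip force at its end, in the units of the state.
- read_state(): the state, without advancing time (a new reading comes with each control period).
- snapshot(name): name is "side" or "top" or "wrist"; returns (picture, depth): 420x560x3 uint8, red, green, blue; 420x560 float32, m along the optical axis (not along the pixel's ray), 0 where there is no reading.
- get_calibration(name): a dict with "fx", "fy", "cx", "cy" (pixels), "R" (3x3) and "t" (3): a world point X has camera coordinates R X + t. Camera axes: x right, y down, z forward; pixel columns grow to the right and rows downward; lengths in m; the calibration is good to about 2 mm. A picture is of the moment at which its call begins: read the wrist's pose just before it. get_calibration takes no time and is no camera call; for the wrist camera it gives the pose at the moment of the call.
- hand_in(): hands the job in; it is judged then, once.
The state is a dict: "time_s": time; "joints": joint angles; "qd": joint speeds; "effort": joint torques, N m; "tcp_pos": TCP position; "orientation": TCP orientation; "contact_force": force on the tool from outside, world axes, zero at the start; "torque": the same for the moment, N m; "gripper_width": finger opening in m; "grip_force": force on a finger pad.
Only numpy, scipy, OpenCV 4.12 (cv2) and the standard library are available. Lean on these libraries where they do the work, as an engineer would, in place of code of your own. Each camera call takes 0.05 s, during which the arm holds its last target. There are 200 camera calls.

TASK

Get the buckle press's tooling ready: with the hooked rod, draw each brass blank out from under the barred guard (never reach under it with the fingers) until it is wholly clear, then seat it flat in the die cavity of its own shape. Stand every loose punch from the caddy in the hole of its own diameter in the graded block, pushed or dropped fully home, and finish with the hooked rod lying on its rubber mat; leave the other things alone.

Things in the scene. Friction and masses are not known exactly. Their poses are not given: they have to be found in the camera images.
- press: green press, fixed, 165 mm high, barred guard in front. Origin: on the table, middle of the guard's open front edge (yellow); x into the guard, y left, z up. Guard roof: seven bars along x, 40 mm apart, from x = 0 to 135 mm, underside 57, top 63 mm above the table; inner walls: back at x = 131, sides at y = +-140 mm; front open. Its floor is the table top.
- disc: round brass blank: flat disc 52 mm in diameter and 8 mm thick with a round upright post 14 mm in diameter in the middle, post top 30 mm above the disc's underside; 0.17 kg. Origin: centre of the underside, z up. Starts on the table under the guard.
- square: square brass blank: plate 50 x 50 mm, 8 mm thick, with a square upright post 14 x 14 mm in the middle, sides parallel to the plate's, post top 30 mm above the underside; 0.2 kg. Origin: centre of the underside, z up, x and y parallel to its sides. Starts on the table under the guard.
- hook: hooked rod lying flat, 0.2 kg. Red handle 90 (x) x 22 (y) x 24 mm high; origin: centre of its underside. An 8 mm round rod, axis 12 mm above the underside, runs from the handle along +x to x = 145 mm, turns to -y for 40 mm, then back along -x for 15 mm: a flat J, 32 mm wide inside; the middle of its cross bar lies at x = 145, y = -20, z = 12 mm.
- mat: black rubber tool mat, fixed, 270 (x) x 100 (y) mm, 3 mm thick, on which the hook starts. Origin: centre of the underside, on the table.
- die: steel die plate, fixed, 170 (x) x 100 (y) x 16 mm high, with a round and a square cavity, each 6 mm deep (floor 10 mm above the plate's underside), so that a seated blank stands 2 mm proud. Origin: centre of the underside, z up.
- die_hole0 (a point): centre of the round cavity (55 mm in diameter, for the disc), at the height of the plate's top
- die_hole1 (a point): centre of the square cavity (53 x 53 mm, sides parallel to the die plate's x and y axes, for the square blank), at the height of the plate's top
- rack: pale wooden punch block, fixed, 220 (x) x 66 (y) x 50 mm high, with a graded row of five round holes along its x axis, 40 mm apart, each 2 mm wider than its punch and 40 mm deep (hole floor 10 mm above the underside). The largest already holds its punch. Origin: centre of the underside, z up.
- rack_hole0 (a point): centre of the mouth, at the block's top, of the 16 mm hole, for the 14 mm punch
- rack_hole1 (a point): centre of the mouth, at the block's top, of the 21 mm hole, for the 19 mm punch
- rack_hole2 (a point): centre of the mouth, at the block's top, of the 26 mm hole, for the 24 mm punch
- rack_hole3 (a point): centre of the mouth, at the block's top, of the 31 mm hole, for the 29 mm punch
- punch14: round steel punch standing upright, a plain cylinder 14 mm in diameter and 100 mm long with a thin brass band near the top; may be absent. Starts standing in one of the four pockets of a fixed grey caddy (210 x 60 mm, 45 mm high, pockets 51 mm apart in a row, floor 5 mm thick). Origin: centre of its lower end, z axis along it, up.
- punch19: round steel punch standing upright, a plain cylinder 19 mm in diameter and 100 mm long with a thin brass band near the top; may be absent. Starts standing in one of the four pockets of a fixed grey caddy (210 x 60 mm, 45 mm high, pockets 51 mm apart in a row, floor 5 mm thick). Origin: centre of its lower end, z axis along it, up.
- punch24: round steel punch standing upright, a plain cylinder 24 mm in diameter and 100 mm long with a thin brass band near the top; may be absent. Starts standing in one of the four pockets of a fixed grey caddy (210 x 60 mm, 45 mm high, pockets 51 mm apart in a row, floor 5 mm thick). Origin: centre of its lower end, z axis along it, up.
- punch29: round steel punch standing upright, a plain cylinder 29 mm in diameter and 100 mm long with a thin brass band near the top; may be absent. Starts standing in one of the four pockets of a fixed grey caddy (210 x 60 mm, 45 mm high, pockets 51 mm apart in a row, floor 5 mm thick). Origin: centre of its lower end, z axis along it, up.
- punch34: 34 mm punch, 100 mm long, already standing in the largest hole of the block; leave it. Origin: centre of its lower end.
- o_ring: bystander: steel ring, 56 mm outside, 6 mm high, lying on the table beyond the block or caddy. Origin: centre of the underside.
- wax_jar: bystander: amber glass jar, 60 mm in diameter, 70 mm high. Origin: centre of the underside.
- mug: bystander: blue mug, 76 mm in diameter, 85 mm high. Origin: centre of the underside.
- hammer: bystander: hammer lying on the table. Origin: on its underside.
- rivet_tin: bystander: low tin, 64 mm in diameter, 40 mm high. Origin: centre of the underside.
Mind the look-alikes: they are no part of the job. Leave any orange or turquoise look-alike of the punch24 alone.

How it is judged:
By the outcome, as a careful person would: the job done as asked, in the order asked, and still so for the second after the job is handed in, with the robot touching nothing.
Of punch14, punch19, punch24, punch29 only 2 to 4 are there at a start; the rules pass over those that are not, and their reading is None.
At some moment in a run one of disc, square, hook may be knocked a few centimetres aside while the robot is not near it.
It also fails if it takes over 210 s, if anything falls off the work surface, if the arm or the gripper's body presses on something with over 40 N, if the wrist force passes 120 N, or if a joint passes its speed limit or range.

## Working session

There is one attempt and no reset: what is moved stays moved. The work goes in short steps, Python scripts to look and compute and a shell command to move; the robot and the scene stay as the last step left them, time stands still between calls to the robot, and variables do not carry over. Pictures are saved under pics/ and viewed, at most 14 in all, crops included, and the job is handed in when it is done.

```bash
mkdir -p pics; ls; cat > h.py <<'E'
from station import *
import numpy as np, cv2
def cap(n,tag):
    p,d=snapshot(n); c=get_calibration(n); np.savez('pics/%s.npz'%tag,p=p,d=d,**{k:np.array(c[k]) for k in c})
    cv2.imwrite('pics/%s.png'%tag,p[:,:,::-1]); return p,d
def load(tag): return np.load('pics/%s.npz'%tag)
def world(z,u,v,Z=None,depth=None):
    "pixel -> world, at plane height Z or using depth"
    r=np.array([(u-z['cx'])/z['fx'],(v-z['cy'])/z['fy'],1.]); R=z['R'];t=z['t']
    if Z is None: return R.T@(r*(depth if depth else z['d'][int(v),int(u)])-t)
    o=-R.T@t; dd=R.T@r; return o+dd*(Z-o[2])/dd[2]
def crop(tag,x0,y0,x1,y1,s,out):
    p=load(tag)['p'][y0:y1,x0:x1,::-1]; cv2.imwrite('pics/%s.png'%out,cv2.resize(p,None,fx=s,fy=s,interpolation=cv2.INTER_CUBIC))
def st():
    s=read_state(); print({k:np.round(s[k],4).tolist() for k in ('time_s','tcp_pos','orientation','contact_force','gripper_width','grip_force','joints')})
E
python3 - <<'E'
from h import *
st()
a=cap('top','top0')[0]; b=cap('side','side0')[0]
for n in('top0','side0'):
    z=load(n); print(z['fx'],-z['R'].T@z['t'],z['R'].round(2).tolist())
E
```

```text
pics
{'time_s': 0.0, 'tcp_pos': [0.2198, 0.5845, 0.2306], 'orientation': [-179.9138, -0.002, 159.3857], 'contact_force': [0.31, -0.5862, 0.3758], 'gripper_width': 0.0851, 'grip_force': 0.0, 'joints': [68.2983, 24.2826, 93.4334, 0.0004, 62.3702, -1.0876]}
489.143696017651 [0.25163055 0.05504831 1.37012861] [[0.03, -1.0, -0.0], [-0.98, -0.03, -0.19], [0.19, 0.01, -0.98]]
436.6904451314528 [0.41415913 1.0400072  1.03512777] [[-0.99, -0.12, 0.01], [-0.09, 0.71, -0.7], [0.08, -0.7, -0.71]]
```

View pics/top0.png

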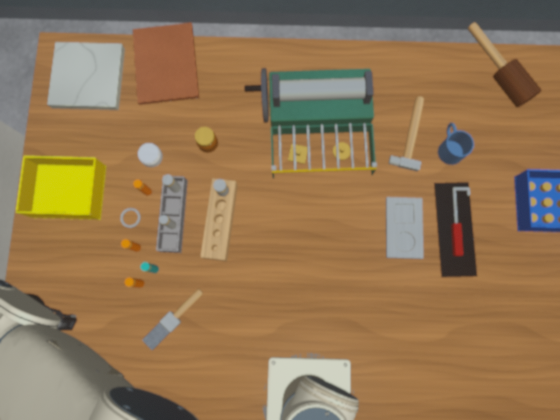

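View pics/side0.png

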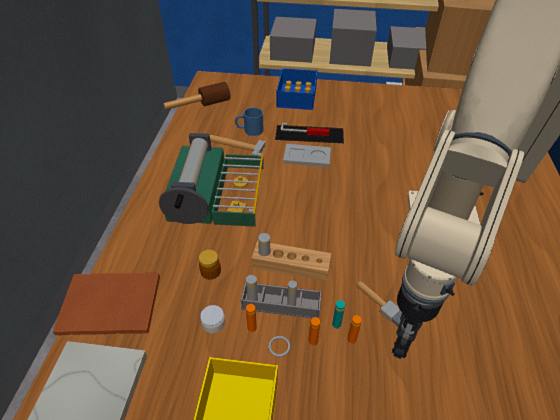

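The top view shows the press at about (322,120), with the square at (298,153) and the disc at (342,151) under the guard. The die is at (405,227), the hook on its mat at (457,230), the rack at (219,219) and the caddy at (172,214), which holds two punches at (168,182) and (166,222). The orange and turquoise pieces standing on the table are the look-alikes. I'll take enlarged crops next.

```bash
python3 - <<'E'
from h import *
crop('top0',260,110,490,285,3.4,'c1')
crop('top0',110,140,250,295,3.8,'c2')
z=load('top0')
for n,(u,v,Z) in dict(matTL=(436,184,.003),die=(405,227,.016),p1=(168,178,.105),p2=(165,219,.105)).items(): print(n,world(z,u,v,Z).round(4),world(z,u,v).round(4))
E
```

```text
matTL [ 0.5957 -0.355   0.003 ] [ 5.964e-01 -3.558e-01  2.000e-04]
die [ 0.4663 -0.2608  0.016 ] [ 0.466  -0.2605  0.0174]
p1 [0.5669 0.3891 0.105 ] [0.568  0.3903 0.1006]
p2 [0.4561 0.3887 0.105 ] [0.4556 0.3878 0.1083]
```

View pics/c1.png

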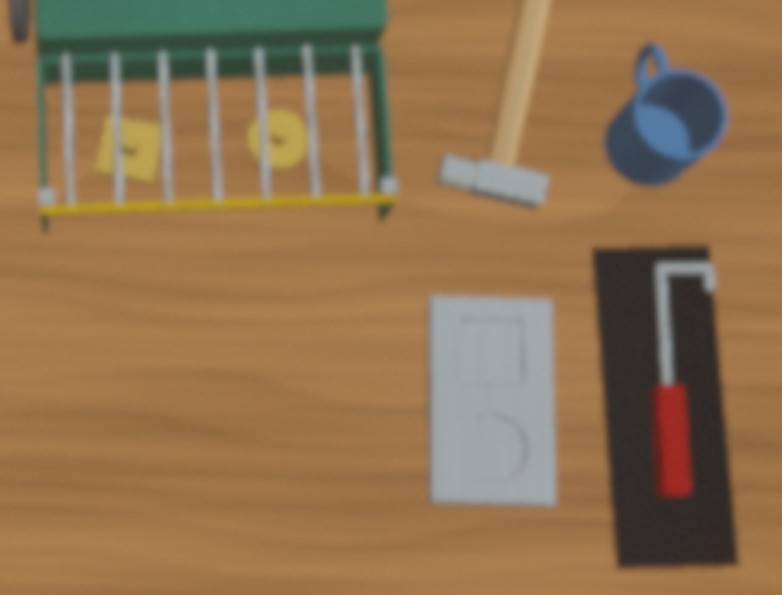

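View pics/c2.png

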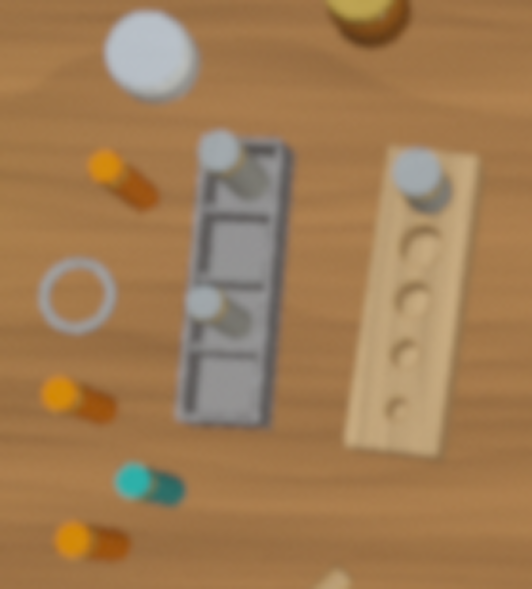

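The crops show:
- **Blanks:** the square's post is at c1 (130,150) and the disc's at (278,140).
- **Die:** the square cavity is at c1 (492,352) and the round one at (500,448).
- **Hook:** the handle is at c1 (672,440).
- **Caddy punches:** c2 (219,152) is about 29 mm across and c2 (205,302) about 24 mm, both plain steel. The orange and turquoise pieces at c2 (105,166), (59,393), (72,540) and (134,480) are not in the caddy, so they are the look-alikes.

```bash
cat >> h.py <<'E'
def plan(x,y,z,yaw=None,n=None):
    "rows in tool axes from the measured pose to a world target, tool down"
    s=read_state(); p=np.array(s['tcp_pos']); y0=s['orientation'][2]
    d=np.array([x,y,z])-p; dy=0 if yaw is None else (yaw-y0+180)%360-180
    n=n or int(max(np.ceil(np.linalg.norm(d)/.045),np.ceil(abs(dy)/8.3),1))
    print('from',p.round(4),round(y0,2),'n',n,'world d mm',(d*1000).round(1))
    a=y0
    for i in range(n):
        c,q=np.cos(np.radians(a)),np.sin(np.radians(a)); w=d/n*1000
        print('[[%.1f,%.1f,%.1f],%.2f,G]'%(c*w[0]+q*w[1],q*w[0]-c*w[1],-w[2],-dy/n),end=', ' if i<n-1 else '\n'); a+=dy/n
E
python3 - <<'E'
from h import *
z=load('top0')
c1=lambda u,v,Z: world(z,u/3.4+260-.35,v/3.4+110-.35,Z)
c2=lambda u,v,Z: world(z,u/3.8+110-.35,v/3.8+140-.35,Z)
for n,(u,v,Z) in dict(frL=(43,212,.06),frR=(393,199,.06),sqpost=(129,148,.03),sqA=(105,117,.008),sqB=(162,122,.008),sqC=(156,182,.008),sqD=(95,174,.008),
 discpost=(279,137,.03),disc=(278,139,.008),dTL=(430,296,.016),dTR=(553,298,.016),dBR=(556,504,.016),dBL=(431,503,.016),dieS=(492,352,.016),dieR=(497,448,.016),
 hA=(669,385,.027),hB=(678,496,.027),hcor=(661,267,.015),htip=(712,268,.015),mTL=(594,249,.003),mTR=(708,247,.003),mBL=(618,566,.003),mBR=(737,564,.003)).items(): print(n,c1(u,v,Z).round(4))
for n,(u,v,Z) in dict(p29=(219,152,.105),p24=(205,302,.105),p34=(417,174,.11),h3=(421,246,.05),h2=(413,300,.05),h1=(406,354,.05),h0=(398,408,.05),rTL=(388,147,.05),rTR=(479,154,.05),rBL=(345,446,.05),rBR=(438,456,.05)).items(): print(n,c2(u,v,Z).round(4))
E
```

```text
frL [0.6031 0.1138 0.06  ]
frR [ 0.6219 -0.171   0.06  ]
sqpost [0.6686 0.0449 0.03  ]
sqA [0.7025 0.066  0.008 ]
sqB [0.6993 0.0171 0.008 ]
sqC [0.646  0.0211 0.008 ]
sqD [0.6516 0.0731 0.008 ]
discpost [ 0.6816 -0.0808  0.03  ]
disc [ 0.6869 -0.0822  0.008 ]
dTL [ 0.5515 -0.2089  0.016 ]
dTR [ 0.5526 -0.3112  0.016 ]
dBR [ 0.3813 -0.3095  0.016 ]
dBL [ 0.3793 -0.208   0.016 ]
dieS [ 0.5055 -0.2597  0.016 ]
dieR [ 0.4258 -0.2624  0.016 ]
hA [ 0.48   -0.4012  0.027 ]
hB [ 0.3894 -0.4051  0.027 ]
hcor [ 0.5819 -0.4023  0.015 ]
htip [ 0.5822 -0.4449  0.015 ]
mTL [ 0.5989 -0.3504  0.003 ]
mTR [ 0.6032 -0.4467  0.003 ]
mBL [ 0.3334 -0.3623  0.003 ]
mBR [ 0.3377 -0.4592  0.003 ]
p29 [0.5624 0.3907 0.105 ]
p24 [0.4557 0.3924 0.105 ]
p34 [0.5492 0.2503 0.11  ]
h3 [0.5099 0.2537 0.05  ]
h2 [0.4701 0.2573 0.05  ]
h1 [0.4308 0.2602 0.05  ]
h0 [0.3919 0.2637 0.05  ]
rTL [0.583  0.2819 0.05  ]
rTR [0.5796 0.2151 0.05  ]
rBL [0.3639 0.2998 0.05  ]
rBR [0.3586 0.2334 0.05  ]
```

```bash
python3 -c "
from h import *
plan(.5,.05,.25,65,14)"
```

```text
from [0.2198 0.5845 0.2306] 159.39 n 14 world d mm [ 280.2 -534.5   19.4]
[[-32.2,-28.7,-1.4],6.74,G], [[-35.3,-24.7,-1.4],6.74,G], [[-38.0,-20.4,-1.4],6.74,G], [[-40.1,-15.8,-1.4],6.74,G], [[-41.7,-11.0,-1.4],6.74,G], [[-42.7,-6.0,-1.4],6.74,G], [[-43.1,-1.0,-1.4],6.74,G], [[-42.9,4.1,-1.4],6.74,G], [[-42.1,9.1,-1.4],6.74,G], [[-40.8,14.0,-1.4],6.74,G], [[-38.8,18.7,-1.4],6.74,G], [[-36.4,23.1,-1.4],6.74,G], [[-33.4,27.2,-1.4],6.74,G], [[-30.0,31.0,-1.4],6.74,G]
```

```bash
python3 -m crank '[[[-32,-29,-1],7,0.6],[[-35,-25,-1],7,0.6],[[-38,-20,-1],7,0.6],[[-40,-16,-1],7,0.6],[[-42,-11,-1],7,0.6],[[-43,-6,-1],7,0.6],[[-43,-1,-1],7,0.6],[[-43,4,-1],7,0.6]]'
python3 -m crank '[[[-42,9,-1],7,0.6],[[-41,14,-1],7,0.6],[[-39,19,-1],7,0.6],[[-36,23,-1],7,0.6],[[-33,27,-1],7,0.6],[[-30,31,-1],7,0.6],[[0,0,0],7,0.6]]'
python3 -c "
from h import *
plan(.435,-.403,.2,2.5)"
```

```text
time_s: 0.9
tcp_pos: [0.3752, 0.2747, 0.2392]
orientation: [-180.0, 0.0, 103.1]
contact_force: [0.9, 0.1, -0.6]
gripper_width: 0.0515
grip_force: 0.0
time_s: 1.6
tcp_pos: [0.4858, 0.0386, 0.2454]
orientation: [179.9, 0.0, 53.8]
contact_force: [-0.9, 0.2, 0.0]
gripper_width: 0.0514
grip_force: 0.0
from [0.4858 0.0386 0.2454] 53.84 n 10 world d mm [ -50.8 -441.6  -45.4]
[[-38.6,22.0,4.5],5.13,G], [[-36.5,25.3,4.5],5.13,G], [[-34.1,28.5,4.5],5.13,G], [[-31.4,31.4,4.5],5.13,G], [[-28.5,34.1,4.5],5.13,G], [[-25.3,36.5,4.5],5.13,G], [[-22.0,38.7,4.5],5.13,G], [[-18.4,40.5,4.5],5.13,G], [[-14.7,41.9,4.5],5.13,G], [[-10.9,43.1,4.5],5.13,G]
```

```bash
python3 -m crank '[[[-39,22,4],5,0.6],[[-37,25,4],5,0.6],[[-34,28,4],5,0.6],[[-31,31,4],5,0.6],[[-28,34,4],5,0.6],[[-25,37,4],5,0.6],[[-22,39,4],5,0.6],[[-18,40,4],5,0.6]]' >/dev/null
python3 -m crank '[[[-15,42,4],6,0.6],[[-11,43,4],6,0.6],[[0,0,0],0,0.6]]'
python3 -c "
from h import *
cap('wrist','w1')
z=load('w1');print(z['fx'],-z['R'].T@z['t'],z['R'].round(2).tolist())"
```

```text
time_s: 2.7
tcp_pos: [0.4403, -0.4037, 0.2046]
orientation: [179.9, -0.0, 2.0]
contact_force: [-0.4, 0.7, -0.4]
gripper_width: 0.0512
grip_force: 0.0
295.05675383354446 [ 0.50852515 -0.39820816  0.34738783] [[0.04, -1.0, 0.0], [-0.96, -0.04, 0.27], [-0.27, -0.01, -0.96]]
```

View pics/w1.png

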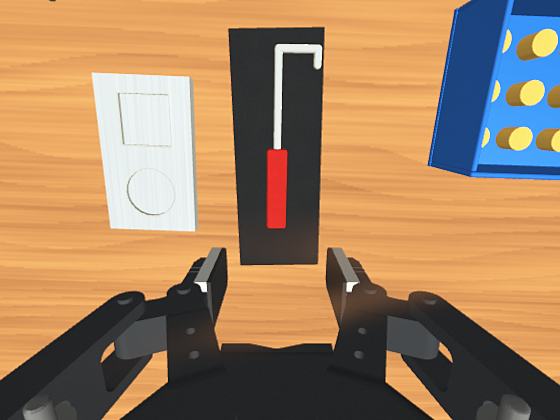

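The wrist view shows the red handle spanning (267,150) to (286,228), with the hook's cross bar at (300,47). In the die, the square cavity is centred at (145,119) and the round one at (151,192).

```bash
python3 - <<'E'
from h import *
z=load('w1'); p=z['p'].astype(int)
m=((p[:,:,0]>120)&(p[:,:,1]<80)&(p[:,:,2]<80)).astype('uint8'); 
ys,xs=np.nonzero(m); pts=np.array([world(z,u,v,.027)[:2] for u,v in zip(xs,ys)],'f4')
print('handle',cv2.minAreaRect(pts))
for n,(u,v,Z) in dict(cor=(277,48,.015),tip=(319,48,.015),rodbot=(277,146,.015),sq=(145,119,.016),s1=(119,93.5,.016),s2=(169,92.5,.016),s3=(172,145,.016),s4=(121,145.5,.016),rd=(151,191.5,.016),d1=(93,73,.016),d2=(190,77,.016),d3=(196,230,.016),d4=(110,229,.016)).items(): print(n,world(z,u,v,Z).round(4))
plan(.437,-.4035,.06,2.5)
E
```

```text
handle ((0.439728319644928, -0.40154674649238586), (0.09037011861801147, 0.02146463468670845), 1.6322040557861328)
cor [ 0.5836 -0.3965  0.015 ]
tip [ 0.5852 -0.4391  0.015 ]
rodbot [ 0.4862 -0.4002  0.015 ]
sq [ 0.5095 -0.2574  0.016 ]
s1 [ 0.5342 -0.2323  0.016 ]
s2 [ 0.5371 -0.2848  0.016 ]
s3 [ 0.4831 -0.2847  0.016 ]
s4 [ 0.4805 -0.2287  0.016 ]
rd [ 0.4298 -0.2576  0.016 ]
d1 [ 0.5531 -0.2076  0.016 ]
d2 [ 0.553  -0.3075  0.016 ]
d3 [ 0.3847 -0.3074  0.016 ]
d4 [ 0.3822 -0.2052  0.016 ]
from [ 0.4403 -0.4012  0.2044] 2.18 n 4 world d mm [  -3.3   -2.3 -144.4]
[[-0.8,0.5,36.1],-0.08,G], [[-0.8,0.5,36.1],-0.08,G], [[-0.8,0.5,36.1],-0.08,G], [[-0.8,0.5,36.1],-0.08,G]
```

```bash
python3 -m crank '[[[0,0,40],0,0.6],[[0,0,40],0,0.6],[[0,0,40],0,0.6],[[0,0,30],0,0.6],[[0,0,20],0,0.6],[[0,0,20],0,0.6],[[0,0,7],0,0.6],[[0,0,0],0,0.6]]' 
python3 -m crank '[[[0,0,0],0,0.1],[[0,0,0],0,0.1],[[0,0,0],0,0.1],[[0,0,0],0,0.1],[[0,0,0],0,0.1]]' 80
```

```text
time_s: 3.55
tcp_pos: [0.4407, -0.3978, 0.0076]
orientation: [-179.9, 0.1, 2.5]
contact_force: [0.0, 0.3, -0.3]
gripper_width: 0.0508
grip_force: 0.0
time_s: 4.05
tcp_pos: [0.4422, -0.4001, 0.0102]
orientation: [179.9, -0.1, 2.4]
contact_force: [-0.4, 0.0, 5.3]
gripper_width: 0.0201
grip_force: 79.1
```

```bash
python3 -m crank '[[[0,0,-15],0,0.1],[[0,0,-25],0,0.1],[[0,0,-30],0,0.1],[[0,0,-30],0,0.1],[[0,-20,0],0,0.1],[[0,-40,0],0,0.1],[[0,-45,0],0,0.1],[[0,-45,0],-1,0.1]]' 
python3 -m crank '[[[0,-45,0],0,0.1],[[0,-45,0],0,0.1],[[0,-45,0],0,0.1],[[0,-45,0],0,0.1],[[-5,-45,0],0,0.1],[[-5,-45,0],0,0.1],[[-5,-25,0],0,0.1],[[0,0,0],0,0.1]]'
python3 -c "
from h import *
st();cap('wrist','w2')"
```

```text
time_s: 4.85
tcp_pos: [0.4345, -0.2479, 0.1095]
orientation: [180.0, -0.0, 3.3]
contact_force: [1.6, 0.3, -1.4]
gripper_width: 0.02
grip_force: 78.6
time_s: 5.65
tcp_pos: [0.4014, 0.0468, 0.1092]
orientation: [-180.0, -0.0, 3.6]
contact_force: [0.3, 0.0, -3.0]
gripper_width: 0.0203
grip_force: 78.8
{'time_s': 5.65, 'tcp_pos': [0.4014, 0.0468, 0.1092], 'orientation': [-179.9807, -0.001, 3.6109], 'contact_force': [0.2768, 0.0294, -2.9993], 'gripper_width': 0.0203, 'grip_force': 78.8382, 'joints': [4.9434, 18.4777, 125.1149, 0.0324, 36.406, 91.3064]}
```

View pics/w2.png

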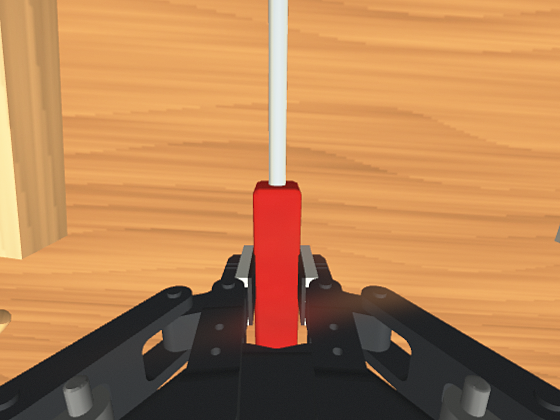

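The rod and handle are gripped straight, but the press is out of view. I'll look again from higher and farther forward.

```bash
python3 -m crank '[[[0,0,-40],0,0.1],[[0,0,-45],0,0.1],[[15,5,-45],0,0.1],[[25,10,-40],0,0.1],[[35,10,-20],0,0.1],[[30,10,0],0,0.1],[[0,0,0],0,0.1],[[0,0,0],0,0.1]]' 
python3 -c "
from h import *
cap('wrist','w3'); crop('w3',0,0,560,280,1.42,'w3c')"
```

```text
time_s: 6.5
tcp_pos: [0.5088, 0.0145, 0.2982]
orientation: [-180.0, 0.1, 3.3]
contact_force: [-0.4, 0.6, -2.2]
gripper_width: 0.0199
grip_force: 79.3
```

View pics/w3c.png

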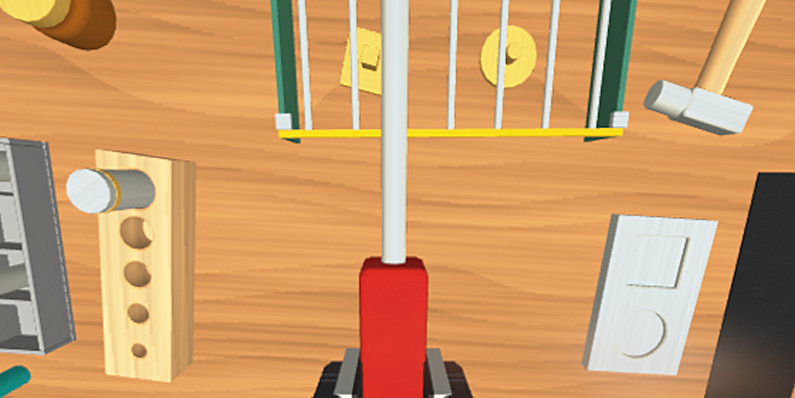

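The view shows the disc plate centred at crop (508,56) with its post top at (514,45). The square's post top is at (372,47), and the square's plate has visible left corners at (357,27) and (342,87). The yellow edge runs from (278,134) to (624,131), and the rack holes are clear.

```bash
python3 - <<'E'
from h import *
z=load('w3'); f=lambda u,v,Z: world(z,(u+.5)/1.42-.5,(v+.5)/1.42-.5,Z)
for n,(u,v,Z) in dict(frL=(278,134,.06),frR=(624,131,.06),barL=(305,128,.063),barR=(595,127,.063),wL=(297,140,0),wR=(588,140,0),disc=(508.5,56.5,.008),dpost=(515,45,.03),sqpost=(371,46,.03),sqL1=(357,27,.008),sqL2=(342,87,.008),
 p34=(91,191,.11),h3=(137.5,232.5,.05),h2=(137.5,274,.05),h1=(138,313,.05),h0=(139.5,350.5,.05),dT=(659,262,.016),dsR=(643,335,.016)).items(): print(n,f(u,v,Z).round(4))
u0=int(371/1.42);v0=int(46/1.42)
for u,v in((371,46),(515,45),(340,134),(540,132),(500,62),(515,45)): print(u,v,world(z,u/1.42,v/1.42).round(4))
E
```

```text
frL [0.6062 0.118  0.06  ]
frR [ 0.6253 -0.1755  0.06  ]
barL [0.612  0.0945 0.063 ]
barR [ 0.6266 -0.1489  0.063 ]
wL [0.6063 0.1149 0.    ]
wR [ 0.6227 -0.1723  0.    ]
disc [ 0.6895 -0.0821  0.008 ]
dpost [ 0.693  -0.0814  0.03  ]
sqpost [0.685  0.0437 0.03  ]
sqL1 [0.7054 0.0583 0.008 ]
sqL2 [0.6551 0.0707 0.008 ]
p34 [0.5532 0.2486 0.11  ]
h3 [0.5137 0.2523 0.05  ]
h2 [0.4739 0.2567 0.05  ]
h1 [0.4345 0.2605 0.05  ]
h0 [0.3946 0.2633 0.05  ]
dT [ 0.5081 -0.2603  0.016 ]
dsR [ 0.4277 -0.2616  0.016 ]
371 46 [0.6909 0.0448 0.0071]
515 45 [ 0.6931 -0.0819  0.029 ]
340 134 [0.6087 0.0647 0.0638]
540 132 [ 0.6199 -0.1035  0.0631]
500 62 [ 0.6707 -0.0632  0.0627]
515 45 [ 0.6931 -0.0819  0.029 ]
```

```bash
python3 -c "
from h import *
plan(.4383,.0833,.1,3.6)"
```

```text
from [0.5082 0.0149 0.2979] 3.31 n 5 world d mm [ -69.9   68.4 -197.9]
[[-13.2,-14.5,39.6],-0.06,G], [[-13.1,-14.5,39.6],-0.06,G], [[-13.1,-14.5,39.6],-0.06,G], [[-13.1,-14.5,39.6],-0.06,G], [[-13.1,-14.5,39.6],-0.06,G]
```

```bash
python3 -m crank '[[[-25,-14,20],0,0.1],[[-25,-15,25],0,0.1],[[-16,-15,40],0,0.1],[[0,-15,45],0,0.1],[[0,-14,45],0,0.1],[[0,0,23],0,0.1],[[0,0,0],0,0.1]]' 
python3 -m crank '[[[0,0,30],0,0.1],[[0,0,30],0,0.1],[[0,0,18],0,0.1],[[0,0,10],0,0.1],[[0,0,0],0,0.1],[[0,0,0],0,0.1]]' 
python3 -c "
from h import *
plan(.4383,.0833,.0125,3.6)
cap('side','s2');crop('s2',160,110,330,230,4.7,'s2c')"
```

```text
time_s: 7.25
tcp_pos: [0.4354, 0.0844, 0.0978]
orientation: [180.0, 0.4, 3.4]
contact_force: [-0.2, 0.1, -2.0]
gripper_width: 0.0198
grip_force: 79.2
time_s: 7.85
tcp_pos: [0.4399, 0.0846, 0.0134]
orientation: [-180.0, -0.1, 3.4]
contact_force: [-0.2, -0.2, -2.1]
gripper_width: 0.0204
grip_force: 79.3
from [0.4399 0.0846 0.0134] 3.38 n 1 world d mm [-1.6 -1.3 -0.9]
[[-1.7,1.2,0.9],-0.22,G]
```

View pics/s2c.png

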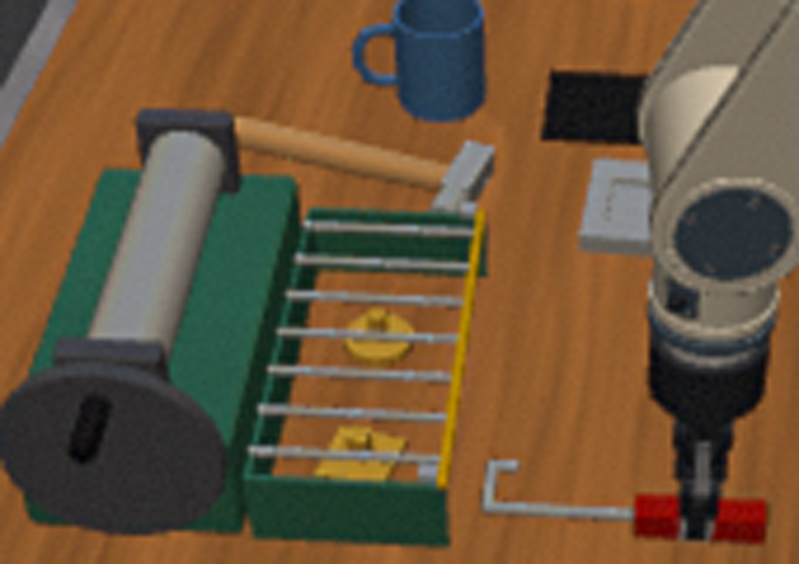

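The side view shows the hook in front of the guard's left bay, with its cross bar at crop (490,488). The square's post top is at (358,438) and the disc's at (377,315). I'll triangulate both posts from here.

```bash
python3 - <<'E'
from h import *
z=load('s2'); f=lambda u,v,Z: world(z,(u+.5)/4.7+160-.5,(v+.5)/4.7+110-.5,Z)
O=np.array([.6157,-.0288]);a=np.radians(3.6)
for n,(u,v,Z) in dict(sq=(359,434,.03),disc=(377,313,.03),cornerOut=(489,514,.019),crossEnd=(490,463,.019),frL=(443,480,.06),frR=(481,213,.06)).items():
    w=f(u,v,Z); d=w[:2]-O; print(n,w.round(4),'press',round(d[0]*np.cos(a)+d[1]*np.sin(a),4),round(-d[0]*np.sin(a)+d[1]*np.cos(a),4))
E
```

```text
sq [0.6761 0.0448 0.03  ] press 0.0649 0.0696
disc [ 0.6874 -0.0825  0.03  ] press 0.0682 -0.0581
cornerOut [0.5767 0.0986 0.019 ] press -0.031 0.1296
crossEnd [0.5832 0.0504 0.019 ] press -0.0275 0.0811
frL [0.6049 0.11   0.06  ] press -0.0021 0.1392
frR [ 0.6226 -0.1723  0.06  ] press -0.0021 -0.1436
```

```bash
python3 -m crank '[[[0,-2,0],0,0.1],[[20,0,0],0,0.1],[[25,0,0],0,0.1],[[25,0,0],0,0.1],[[25,0,0],0,0.1],[[25,0,0],0,0.1],[[0,0,0],0,0.1]]' 
python3 -c "
from h import *
st();cap('side','s3');crop('s3',160,110,330,230,4.7,'s3c')"
```

```text
time_s: 8.6
tcp_pos: [0.5636, 0.0943, 0.0138]
orientation: [-180.0, -0.4, 3.4]
contact_force: [-0.0, -0.1, -2.2]
gripper_width: 0.0197
grip_force: 79.3
{'time_s': 8.6, 'tcp_pos': [0.5636, 0.0943, 0.0138], 'orientation': [-179.9689, -0.3742, 3.3746], 'contact_force': [-0.007, -0.0854, -2.1545], 'gripper_width': 0.0197, 'grip_force': 79.3306, 'joints': [8.3053, 38.3615, 105.9625, -0.0021, 35.3005, 94.9323]}
```

View pics/s3c.png

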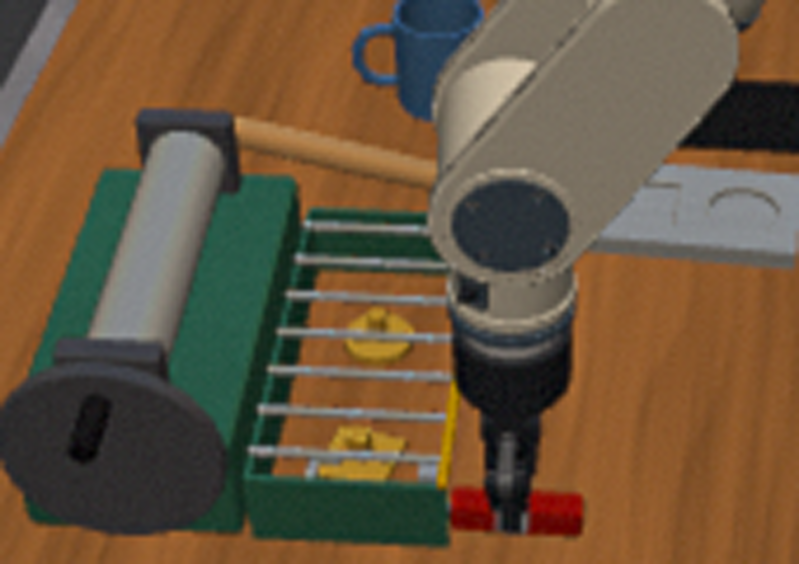

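The square has not moved, and the hook tip is visible past it at (313,465). Next I move sideways 37 mm and pull.

```bash
python3 -m crank '[[[0,10,0],0,0.1],[[0,14,0],0,0.1],[[0,13,0],0,0.1],[[0,0,0],0,0.1],[[-10,0,0],0,0.1],[[-15,0,0],0,0.1],[[-20,0,0],0,0.1],[[-20,0,0],0,0.1]]' 
python3 -m crank '[[[-20,0,0],0,0.1],[[-20,0,0],0,0.1],[[-20,0,0],0,0.1],[[-20,0,0],0,0.1],[[-12,0,0],0,0.1],[[-5,0,0],0,0.1],[[0,0,0],0,0.1]]' 
python3 -c "
from h import *
st();cap('side','s4');crop('s4',160,110,330,230,4.7,'s4c')"
```

```text
time_s: 9.45
tcp_pos: [0.4945, 0.053, 0.0123]
orientation: [-180.0, 0.0, 3.4]
contact_force: [0.0, 0.1, -2.6]
gripper_width: 0.0203
grip_force: 79.4
time_s: 10.15
tcp_pos: [0.3991, 0.0473, 0.0124]
orientation: [180.0, 0.0, 3.4]
contact_force: [0.4, -0.7, -1.5]
gripper_width: 0.0199
grip_force: 79.4
{'time_s': 10.15, 'tcp_pos': [0.3991, 0.0473, 0.0124], 'orientation': [179.9994, 0.0032, 3.3904], 'contact_force': [0.4455, -0.6673, -1.4773], 'gripper_width': 0.0199, 'grip_force': 79.3616, 'joints': [5.0569, 31.4935, 126.7783, -0.0013, 21.7314, 91.6677]}
```

View pics/s4c.png

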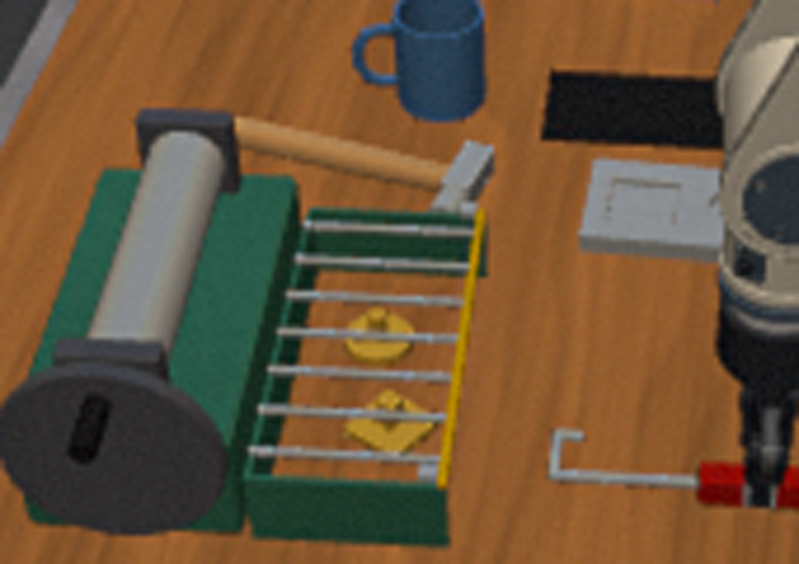

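```bash
python3 - <<'E'
from h import *
z=load('s4'); f=lambda u,v,Z: world(z,(u+.5)/4.7+160-.5,(v+.5)/4.7+110-.5,Z)
O=np.array([.6157,-.0288]);a=np.radians(3.6)
print('handle press', (lambda d:(d[0]*np.cos(a)+d[1]*np.sin(a),-d[0]*np.sin(a)+d[1]*np.cos(a)))(np.array([.3991,.0473])-O))
for n,(u,v,Z) in dict(sq=(391,397,.03),p1=(392,390,.008),p2=(434,421,.008),p3=(391,455,.008),p4=(346,430,.008),disc=(377,313,.03),corner=(554,478,.019),crossEnd=(557,434,.019),tipEnd=(580,434,.019)).items():
    w=f(u,v,Z); d=w[:2]-O; print(n,w.round(4),'press',round(d[0]*np.cos(a)+d[1]*np.sin(a),4),round(-d[0]*np.sin(a)+d[1]*np.cos(a),4))
E
```

```text
handle press (np.float64(-0.2113942308413829), np.float64(0.08955026056344075))
sq [0.6608 0.005  0.03  ] press 0.0471 0.0309
p1 [ 0.6668 -0.025   0.008 ] press 0.0512 0.0006
p2 [0.6311 0.003  0.008 ] press 0.0174 0.0308
p3 [0.6554 0.0408 0.008 ] press 0.044 0.067
p4 [0.6918 0.0202 0.008 ] press 0.079 0.0441
disc [ 0.6874 -0.0825  0.03  ] press 0.0682 -0.0581
corner [0.5372 0.0591 0.019 ] press -0.0728 0.0927
crossEnd [0.5406 0.0159 0.019 ] press -0.0721 0.0493
tipEnd [0.5245 0.0138 0.019 ] press -0.0883 0.0483
```

The hook tip caught the square's post on its near edge, so the square slid and turned by about 45° and is still under the guard. Side-view coordinates, taken relative to the hook, put the post at press (.0475,.033). I'll pass clear of it this time and go deeper.

```bash
cat >> h.py <<'E'
O=np.array([.6157,-.0288]);A=np.radians(3.6)
def press(w): d=np.asarray(w)[:2]-O; return np.round([d[0]*np.cos(A)+d[1]*np.sin(A),-d[0]*np.sin(A)+d[1]*np.cos(A)],4)
def cloud(z):
    v,u=np.mgrid[0:420,0:560]; d=z['d']; c=np.stack([(u-z['cx'])/z['fx']*d,(v-z['cy'])/z['fy']*d,d],-1)
    return (c-z['t'])@z['R']
def brass(tag,cam='side',box=None):
    cap(cam,tag); z=load(tag); W=cloud(z); hsv=cv2.cvtColor(z['p'],cv2.COLOR_RGB2HSV)
    m=(hsv[...,0]>20)&(hsv[...,0]<32)&(hsv[...,1]>120)&(hsv[...,2]>70)&(W[...,2]>.003)&(W[...,2]<.04)&(z['d']>0)&(W[...,0]>.35)&(W[...,0]<.8)&(abs(W[...,1]+.13)<.3)
    k,l,s,c=cv2.connectedComponentsWithStats(cv2.dilate(m.astype('uint8'),np.ones((5,5))))
    for i in range(1,k):
        q=W[(l==i)&m]; 
        if len(q)<25: continue
        lo=q[q[:,2]<.014]; r=cv2.minAreaRect(lo[:,:2].astype('f4')) if len(lo)>4 else None; hi=q[q[:,2]>.022]
        print(len(q),'plate c',np.round(r[0],4) if r else None,'size',np.round(r[1],3) if r else None,'ang',round(r[2],1) if r else None,'post',hi.mean(0).round(4) if len(hi)>3 else None,'press',press(r[0]) if r else None)
E
python3 -c "
from h import *
brass('s5'); brass('t5','top')"
python3 -m crank '[[[0,-5,0],0,0.1],[[20,0,0],0,0.1],[[25,0,0],0,0.1],[[25,0,0],0,0.1],[[25,0,0],0,0.1],[[25,0,0],0,0.1],[[25,0,0],0,0.1],[[11,0,0],0,0.1]]'
python3 -m crank '[[[0,0,0],0,0.1],[[0,0,0],0,0.1]]'
python3 -c "
from h import *
brass('s6')"
```

```text
46 plate c [ 0.6856 -0.0825] size [0.055 0.041] ang 85.3 post [ 0.688  -0.0793  0.0302] press [ 0.0664 -0.058 ]
76 plate c [0.6589 0.0162] size [0.053 0.041] ang 39.6 post [0.66   0.0074 0.0289] press [0.0459 0.0422]
164 plate c [ 0.6871 -0.0833] size [0.048 0.046] ang 53.6 post [ 0.6848 -0.0817  0.029 ] press [ 0.0678 -0.0589]
188 plate c [0.6546 0.0115] size [0.05  0.062] ang 62.5 post [0.6588 0.0045 0.0286] press [0.0413 0.0378]
time_s: 11.1
tcp_pos: [0.5577, 0.0619, 0.0125]
orientation: [-180.0, -0.2, 3.4]
contact_force: [0.1, -0.1, -2.0]
gripper_width: 0.02
grip_force: 79.4
time_s: 11.3
tcp_pos: [0.5532, 0.0614, 0.0118]
orientation: [180.0, 0.1, 3.4]
contact_force: [0.1, 0.1, -2.2]
gripper_width: 0.0199
grip_force: 79.4
47 plate c [ 0.6842 -0.0806] size [0.04  0.048] ang 3.7 post [ 0.686  -0.0817  0.029 ] press [ 0.0651 -0.056 ]
68 plate c [0.6561 0.0153] size [0.05  0.033] ang 53.1 post [0.66   0.0086 0.0307] press [0.0431 0.0415]
```

```bash
python3 -m crank '[[[0,10,0],0,0.1],[[0,15,0],0,0.1],[[0,14,0],0,0.1],[[0,0,0],0,0.1],[[-10,0,0],0,0.1],[[-15,0,0],0,0.1],[[-15,0,0],0,0.1],[[-10,0,0],0,0.1]]' 
python3 -c "
from h import *
brass('s7');st()"
```

```text
time_s: 12.15
tcp_pos: [0.5054, 0.0195, 0.0123]
orientation: [-180.0, 0.1, 3.4]
contact_force: [1.6, 0.3, -2.6]
gripper_width: 0.0202
grip_force: 79.4
47 plate c [ 0.6851 -0.0806] size [0.042 0.043] ang 82.8 post [ 0.6884 -0.0814  0.0287] press [ 0.066  -0.0561]
39 plate c [0.633  0.0095] size [0.049 0.05 ] ang 65.3 post [0.6301 0.0083 0.03  ] press [0.0197 0.0371]
{'time_s': 12.2, 'tcp_pos': [0.5037, 0.0195, 0.0121], 'orientation': [-179.992, 0.1792, 3.3953], 'contact_force': [-1.3231, -0.207, -1.7962], 'gripper_width': 0.0205, 'grip_force': 79.3697, 'joints': [0.8644, 35.5087, 114.1746, 0.0002, 30.496, 87.4689]}
```

Captured: the square is moving with the hook. Pull it out.

```bash
python3 -m crank '[[[-18,0,0],0,0.1],[[-18,0,0],0,0.1],[[-18,0,0],0,0.1],[[-18,0,0],0,0.1],[[-18,0,0],0,0.1],[[-10,0,0],0,0.1],[[-5,0,0],0,0.1],[[0,0,0],0,0.1]]' 
python3 -c "
from h import *
brass('s8');brass('t8','top')"
```

```text
time_s: 13.0
tcp_pos: [0.4022, 0.0133, 0.0124]
orientation: [-180.0, 0.0, 3.4]
contact_force: [0.5, 0.1, -2.3]
gripper_width: 0.0199
grip_force: 79.4
44 plate c [ 0.6876 -0.0804] size [0.042 0.043] ang 10.6 post [ 0.6891 -0.0803  0.0292] press [ 0.0685 -0.056 ]
57 plate c [ 0.5327 -0.0009] size [0.047 0.055] ang 6.3 post [ 5.317e-01 -5.000e-04  2.950e-02] press [-0.0811  0.033 ]
157 plate c [ 0.6864 -0.084 ] size [0.046 0.048] ang 42.5 post [ 0.6852 -0.0818  0.0288] press [ 0.0671 -0.0595]
145 plate c [ 0.5294 -0.0042] size [0.048 0.043] ang 1.5 post [ 0.5284 -0.0013  0.0289] press [-0.0846  0.03  ]
```

```bash
python3 -m crank '[[[0,-10,0],0,0.1],[[0,-15,0],0,0.1],[[0,-15,0],0,0.1],[[0,-15,0],0,0.1],[[0,-15,0],0,0.1],[[0,-5,0],0,0.1],[[0,5,0],0,0.1],[[9,0,0],0,0.1]]' 
python3 -m crank '[[[0,0,-15],0,0.1],[[0,0,-25],0,0.1],[[0,0,-10],0,0.1],[[0,0,0],0,0.1]]'
python3 -c "
from h import *
brass('s9');brass('t9','top')
a=[.4412,-.0395]
# handle target in world for press (-.17,0)
c,s=np.cos(A),np.sin(A);x,y=-.17,.001; w=O+[c*x-s*y,s*x+c*y];print(w); plan(*w,.06,3.6)"
```

```text
time_s: 13.9
tcp_pos: [0.4059, 0.0831, 0.0121]
orientation: [180.0, 0.1, 3.4]
contact_force: [-0.6, -0.7, -2.8]
gripper_width: 0.0201
grip_force: 79.4
time_s: 14.3
tcp_pos: [0.4088, 0.0835, 0.0634]
orientation: [-180.0, -0.2, 3.3]
contact_force: [0.5, -1.1, -2.9]
gripper_width: 0.0203
grip_force: 79.4
40 plate c [ 0.6859 -0.0822] size [0.044 0.04 ] ang 87.5 post [ 0.6904 -0.0822  0.0286] press [ 0.0667 -0.0577]
120 plate c [0.5277 0.069 ] size [0.045 0.051] ang 6.4 post [0.5259 0.0681 0.0306] press [-0.0817  0.1031]
160 plate c [ 0.6866 -0.0839] size [0.047 0.048] ang 40.6 post [ 0.685  -0.0818  0.0283] press [ 0.0673 -0.0594]
97 plate c [0.5374 0.0648] size [0.024 0.038] ang 5.7 post [0.5267 0.0687 0.0291] press [-0.0723  0.0983]
[ 0.44597267 -0.03847636]
from [0.4074 0.0834 0.0621] 3.35 n 3 world d mm [  38.5 -121.9   -2.1]
[[10.4,41.3,0.7],-0.08,G], [[10.4,41.3,0.7],-0.08,G], [[10.3,41.4,0.7],-0.08,G]
```

```bash
python3 -m crank '[[[10,41,0],0,0.1],[[10,41,0],0,0.1],[[10,41,0],0,0.1],[[0,0,0],0,0.1],[[0,0,25],0,0.1],[[0,0,24],0,0.1],[[0,0,0],0,0.1],[[0,0,0],0,0.1]]' 
python3 -c "
from h import *
s=read_state();print(press(s['tcp_pos']),s['tcp_pos'],s['orientation']);s=read_state();print(press(s['tcp_pos']))"
```

```text
time_s: 15.2
tcp_pos: [0.4434, -0.0369, 0.0126]
orientation: [-180.0, 0.2, 3.4]
contact_force: [0.4, 0.6, -1.7]
gripper_width: 0.0198
grip_force: 79.5
[-0.1725  0.0027] [ 0.44337919 -0.03692396  0.01263977] [-1.79970973e+02  1.60756103e-01  3.40319714e+00]
[-0.1725  0.0027]
```

```bash
python3 -m crank '[[[20,0,0],0,0.1],[[25,0,0],0,0.1],[[25,0,0],0,0.1],[[25,0,0],0,0.1],[[25,0,0],0,0.1],[[13,0,0],0,0.1],[[0,0,0],0,0.1]]'
python3 -m crank '[[[0,10,0],0,0.1],[[0,15,0],0,0.1],[[0,15,0],0,0.1],[[0,0,0],0,0.1],[[-15,0,0],0,0.1],[[-15,0,0],0,0.1],[[-15,0,0],0,0.1],[[-10,0,0],0,0.1]]' 
python3 -c "
from h import *
brass('s10');st()"
```

```text
time_s: 15.9
tcp_pos: [0.5792, -0.0291, 0.0143]
orientation: [180.0, -0.2, 3.4]
contact_force: [-0.3, 0.2, -2.2]
gripper_width: 0.02
grip_force: 79.6
time_s: 16.7
tcp_pos: [0.5234, -0.0731, 0.0133]
orientation: [-180.0, 0.0, 3.3]
contact_force: [1.0, -1.2, -1.9]
gripper_width: 0.0205
grip_force: 79.6
28 plate c [ 0.651 -0.077] size [0.045 0.041] ang 29.5 post None press [ 0.0322 -0.0503]
120 plate c [0.5275 0.0693] size [0.046 0.048] ang 7.4 post [0.5257 0.0662 0.0297] press [-0.0819  0.1034]
{'time_s': 16.75, 'tcp_pos': [0.5217, -0.0729, 0.0131], 'orientation': [-179.9672, 0.1525, 3.3334], 'contact_force': [-1.8463, 0.4081, -2.8546], 'gripper_width': 0.0199, 'grip_force': 79.6228, 'joints': [-9.2508, 36.4167, 111.3337, -0.0023, 32.4056, 77.4179]}
```

```bash
python3 -m crank '[[[-18,0,0],0,0.1],[[-20,0,0],0,0.1],[[-20,0,0],0,0.1],[[-20,0,0],0,0.1],[[-20,0,0],0,0.1],[[-12,0,0],0,0.1],[[-7,0,0],0,0.1],[[0,0,0],0,0.1]]' 
python3 -m crank '[[[10,0,0],0,0.1],[[0,0,-15],0,0.1],[[0,0,-30],0,0.1],[[0,0,-35],0,0.1],[[0,0,0],0,0.1]]'
python3 -c "
from h import *
brass('s11');brass('t11','top');plan(.4400,-.4015,.08,2.4)"
```

```text
time_s: 17.55
tcp_pos: [0.4074, -0.0796, 0.0133]
orientation: [-180.0, 0.0, 3.4]
contact_force: [0.4, 0.3, -2.2]
gripper_width: 0.02
grip_force: 79.7
time_s: 18.05
tcp_pos: [0.4223, -0.0795, 0.0969]
orientation: [179.9, -0.5, 3.4]
contact_force: [-0.3, -0.4, -2.6]
gripper_width: 0.0199
grip_force: 79.7
77 plate c [ 0.5343 -0.0856] size [0.046 0.047] ang 7.3 post [ 0.5368 -0.0888  0.03  ] press [-0.0848 -0.0516]
122 plate c [0.5276 0.0698] size [0.046 0.051] ang 6.4 post [0.5253 0.0697 0.0316] press [-0.0817  0.1039]
275 plate c [0.5251 0.0682] size [0.051 0.048] ang 5.3 post [0.525  0.0683 0.0294] press [-0.0843  0.1025]
from [ 0.4197 -0.0791  0.094 ] 3.4 n 8 world d mm [  20.3 -322.4  -14. ]
[[0.1,40.4,1.8],0.13,G], [[0.2,40.4,1.8],0.13,G], [[0.3,40.4,1.8],0.13,G], [[0.4,40.4,1.8],0.13,G], [[0.5,40.4,1.8],0.13,G], [[0.6,40.4,1.8],0.13,G], [[0.7,40.4,1.8],0.13,G], [[0.8,40.4,1.8],0.13,G]
```

```bash
python3 -m crank '[[[0,40,0],0,0.1],[[0,41,0],0,0.1],[[0,41,0],0,0.1],[[0,41,0],0,0.1],[[0,41,0],0,0.1],[[0,41,0],0,0.1],[[1,40,0],1,0.1],[[1,38,0],0,0.1]]'
python3 -m crank '[[[0,0,0],0,0.1],[[0,0,0],0,0.1],[[0,0,30],0,0.1],[[0,0,30],0,0.1],[[0,0,12],0,0.1],[[0,0,0],0,0.1],[[0,0,0],0,0.1]]'
python3 -c "
from h import *
plan(.4400,-.4015,.0085,2.4)"
```

```text
time_s: 18.95
tcp_pos: [0.4379, -0.4028, 0.0913]
orientation: [-179.9, 0.1, 2.3]
contact_force: [0.2, 0.2, -2.1]
gripper_width: 0.02
grip_force: 79.7
time_s: 19.65
tcp_pos: [0.4386, -0.4009, 0.0215]
orientation: [-180.0, 0.0, 2.4]
contact_force: [-0.2, -0.6, -1.9]
gripper_width: 0.0203
grip_force: 79.8
from [ 0.4386 -0.4009  0.0215] 2.42 n 1 world d mm [  1.4  -0.6 -13. ]
[[1.4,0.6,13.0],0.02,G]
```

```bash
python3 -m crank '[[[0,0,7],0,0.1],[[0,0,4],0,0.1],[[0,0,2],0,0.1],[[0,0,0],0,0.1],[[0,0,0],0,0.1]]'
python3 -m crank '[[[0,0,0],0,0.5],[[0,0,0],0,0.5],[[0,0,0],0,0.5],[[0,0,-20],0,0.5],[[0,0,-40],0,0.5],[[0,0,-45],0,0.5],[[0,0,-45],0,0.5],[[0,0,-45],0,0.5]]'
python3 -c "
from h import *
cap('wrist','w4'); z=load('w4'); p=z['p'].astype(int)
m=((p[:,:,0]>120)&(p[:,:,1]<80)&(p[:,:,2]<80)).astype('uint8'); 
ys,xs=np.nonzero(m); pts=np.array([world(z,u,v,.027)[:2] for u,v in zip(xs,ys)],'f4')
print('handle',cv2.minAreaRect(pts)); W=cloud(z); q=W[m>0]; print(np.percentile(q[:,2],[5,50,95]))
plan(.525,-.087,.2,2.4)"
```

```text
time_s: 20.15
tcp_pos: [0.4386, -0.4016, 0.0101]
orientation: [180.0, -0.1, 2.4]
contact_force: [-2.5, 3.1, 11.0]
gripper_width: 0.0198
grip_force: 81.6
time_s: 20.95
tcp_pos: [0.438, -0.4011, 0.205]
orientation: [-180.0, 0.0, 2.4]
contact_force: [1.5, -1.1, 0.3]
gripper_width: 0.0423
grip_force: 0.0
handle ((0.4393174946308136, -0.4061860740184784), (0.09280459582805634, 0.022407809272408485), 1.8477996587753296)
[0.0183549  0.03489412 0.03631635]
from [ 0.4411 -0.404   0.2128] 2.39 n 8 world d mm [ 83.9 317.  -12.8]
[[12.1,-39.2,1.6],-0.00,G], [[12.1,-39.2,1.6],-0.00,G], [[12.1,-39.2,1.6],-0.00,G], [[12.1,-39.2,1.6],-0.00,G], [[12.1,-39.2,1.6],-0.00,G], [[12.1,-39.2,1.6],-0.00,G], [[12.1,-39.2,1.6],-0.00,G], [[12.1,-39.2,1.6],-0.00,G]
```

```bash
python3 -m crank '[[[4,-39,0],0,0.5],[[4,-39,0],0,0.5],[[4,-39,0],0,0.5],[[4,-39,0],0,0.5],[[4,-39,0],0,0.5],[[4,-39,0],0,0.5],[[4,-39,0],0,0.5],[[4,-44,0],0,0.5]]'
python3 -m crank '[[[0,0,0],0,0.5],[[0,0,0],0,0.5],[[0,0,0],0,0.5]]'
python3 -c "
from h import *
brass('w5','wrist');crop('w5',60,0,460,300,2,'w5c')
plan(.536,-.087,.05,2.4)"
```

```text
time_s: 21.8
tcp_pos: [0.457, -0.082, 0.2033]
orientation: [180.0, -0.0, 2.3]
contact_force: [0.6, 0.9, 0.3]
gripper_width: 0.0425
grip_force: 0.0
time_s: 22.1
tcp_pos: [0.4572, -0.0839, 0.2033]
orientation: [180.0, -0.0, 2.4]
contact_force: [-1.1, -0.2, -0.9]
gripper_width: 0.0429
grip_force: 0.0
1790 plate c [ 0.5383 -0.0908] size [0.05 0.05] ang 46.7 post [ 0.5383 -0.0908  0.0302] press [-0.0811 -0.0571]
2014 plate c [0.5293 0.067 ] size [0.049 0.05 ] ang 3.1 post [0.5297 0.0671 0.03  ] press [-0.0802  0.1011]
from [ 0.4571 -0.0842  0.2033] 2.32 n 4 world d mm [  78.9   -2.8 -153.3]
[[19.7,1.5,38.3],-0.02,G], [[19.7,1.5,38.3],-0.02,G], [[19.7,1.5,38.3],-0.02,G], [[19.7,1.5,38.3],-0.02,G]
```

View pics/w5c.png

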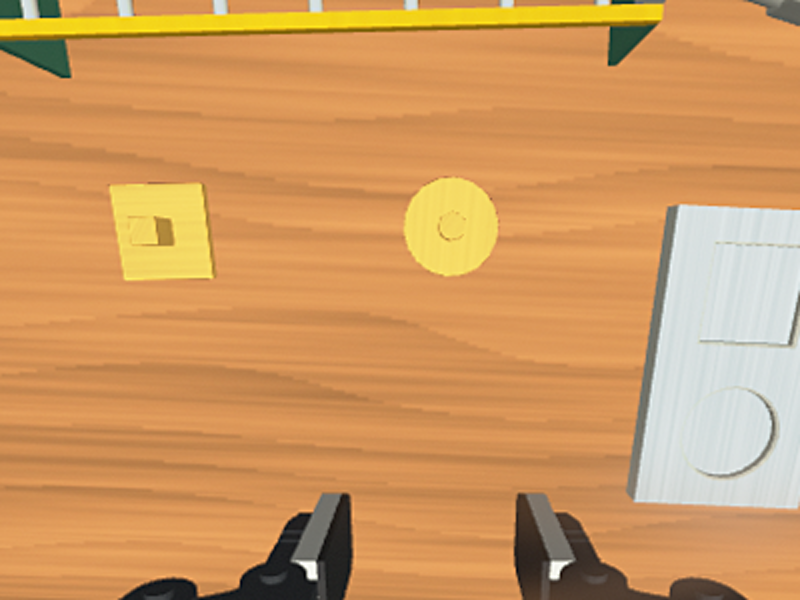

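Both blanks are clear of the guard: the disc at crop (451,226), world (.538,-.091), and the square at (162,231), world (.5295,.067). Grasp the disc by its post.

```bash
python3 -m crank '[[[20,2.5,30],0,0.5],[[20,2.5,30],0,0.5],[[20,2.5,30],0,0.5],[[20,2.5,30],0,0.5],[[1,0,30],0,0.5],[[0,0,20],0,0.5],[[0,0,0],0,0.5],[[0,0,0],0,0.5]]'
python3 -c "
from h import *
plan(.5383,-.0908,.012,2.4); plan(.5383,-.0908,.012,2.4)"
```

```text
time_s: 22.95
tcp_pos: [0.5382, -0.0909, 0.0332]
orientation: [-180.0, 0.0, 2.3]
contact_force: [-0.2, -0.1, 0.7]
gripper_width: 0.0425
grip_force: 0.0
from [ 0.5382 -0.0909  0.0332] 2.29 n 1 world d mm [  0.1   0.1 -21.2]
[[0.1,-0.1,21.2],-0.11,G]
from [ 0.5382 -0.0909  0.0332] 2.29 n 1 world d mm [  0.1   0.1 -21.2]
[[0.1,-0.1,21.2],-0.11,G]
```

```bash
python3 -m crank '[[[0,0,13],0,0.5],[[0,0,8],0,0.5],[[0,0,0],0,0.5],[[0,0,0],0,0.05],[[0,0,0],0,0.05],[[0,0,0],0,0.05],[[0,0,0],0,0.05],[[0,0,0],0,0.05]]' 60
python3 -m crank '[[[0,0,-15],0,0.05],[[0,0,-30],0,0.05],[[0,0,-30],0,0.05],[[0,0,0],0,0.05],[[0,0,0],0,0.05]]'
python3 -c "
from h import *
plan(.40,-.2600,.09,2.4)"
```

```text
time_s: 23.75
tcp_pos: [0.5387, -0.0899, 0.0129]
orientation: [180.0, -0.0, 2.4]
contact_force: [-2.1, -0.3, 5.7]
gripper_width: 0.011
grip_force: 58.7
time_s: 24.25
tcp_pos: [0.5387, -0.0899, 0.0883]
orientation: [180.0, -0.1, 2.4]
contact_force: [0.1, 0.3, -1.3]
gripper_width: 0.0111
grip_force: 58.5
from [ 0.5387 -0.0899  0.0883] 2.38 n 5 world d mm [-138.7 -170.1    1.7]
[[-29.1,32.8,-0.3],-0.00,G], [[-29.1,32.8,-0.3],-0.00,G], [[-29.1,32.8,-0.3],-0.00,G], [[-29.1,32.8,-0.3],-0.00,G], [[-29.1,32.8,-0.3],-0.00,G]
```

```bash
python3 -m crank '[[[-29,30,-12],0,0.05],[[-29,30,-20],0,0.05],[[-29,30,-20],0,0.05],[[-29,30,-20],0,0.05],[[-29,30,-20],0,0.05],[[-20,12,-15],0,0.05],[[0,0,0],0,0.05],[[0,0,0],0,0.05]]'
python3 -m crank '[[[0,0,0],0,0.05],[[0,0,0],0,0.05]]'
python3 -c "
from h import *
cap('wrist','w6');st();crop('w6',160,20,400,200,3.3,'w6c')"
```

```text
time_s: 25.05
tcp_pos: [0.3796, -0.2585, 0.1936]
orientation: [-180.0, 0.0, 2.3]
contact_force: [0.1, -0.6, -2.2]
gripper_width: 0.011
grip_force: 58.7
time_s: 25.25
tcp_pos: [0.3804, -0.2577, 0.1933]
orientation: [-179.9, 0.1, 2.5]
contact_force: [-0.4, -0.4, -1.2]
gripper_width: 0.0114
grip_force: 58.7
{'time_s': 25.3, 'tcp_pos': [0.3805, -0.2578, 0.1935], 'orientation': [-179.9388, 0.073, 2.4677], 'contact_force': [-0.8068, -0.0062, -1.1784], 'gripper_width': 0.0116, 'grip_force': 58.7337, 'joints': [-35.6021, 13.5415, 115.4588, 0.0041, 51.0949, 51.9277]}
```

View pics/w6c.png

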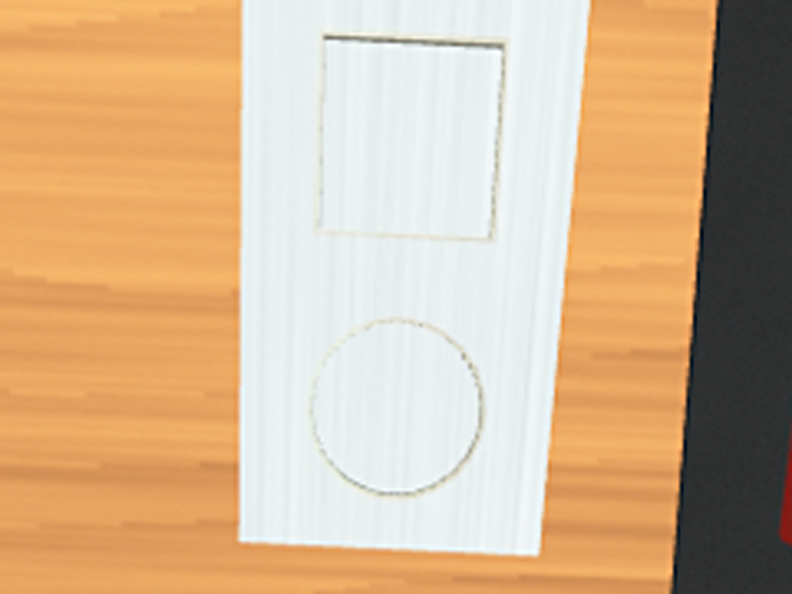

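The die is clear in this view. The round cavity spans (311–484, 318–496), and the square cavity's corners are (322,35), (505,41), (491,240) and (317,232).

```bash
python3 - <<'E'
from h import *
z=load('w6'); f=lambda u,v,Z=.016: world(z,(u+.5)/3.3+160-.5,(v+.5)/3.3+20-.5,Z)[:2]
C=np.array([f(*p) for p in((311,407),(484,409),(398,318),(395,496))]); 
(c,r)=cv2.minEnclosingCircle(C.astype('f4')); print('circle',c,r,C.round(4).tolist())
S=np.array([f(*p) for p in((322,35),(505,41),(491,240),(317,232))]); print('sq',S.mean(0).round(4),S.round(4).tolist())
D=np.array([f(241,541),f(540,555)]); print(D.round(4).tolist(), (S.mean(0)-np.array(c)).round(4))
W=cloud(z); 
g=(W[...,2]>.012)&(W[...,2]<.022)&(W[...,0]>.36)&(W[...,0]<.57)&(W[...,1]<-.19)&(W[...,1]>-.33); print('die',cv2.minAreaRect(W[g][:,:2].astype('f4')),np.median(W[g][:,2]))
E
```

```text
circle (0.42970699071884155, -0.25933414697647095) 0.028109515085816383 [[0.4292, -0.2317], [0.4309, -0.2873], [0.4577, -0.2584], [0.4017, -0.26]]
sq [ 0.5088 -0.2593] [[0.5355, -0.2326], [0.5362, -0.2861], [0.4818, -0.2859], [0.4818, -0.2324]]
[[0.3845, -0.2092], [0.3839, -0.3094]] [0.0791 0.0001]
die ((0.4694022536277771, -0.2593547999858856), (0.10035498440265656, 0.17044050991535187), 89.76773834228516) 0.016430559170262284
```

```bash
python3 -c "
from h import *
plan(.4297,-.2593,.06,2.4)"
```

```text
from [ 0.3805 -0.2578  0.1935] 2.47 n 4 world d mm [  49.2   -1.5 -133.5]
[[12.3,0.9,33.4],0.02,G], [[12.3,0.9,33.4],0.02,G], [[12.3,0.9,33.4],0.02,G], [[12.3,0.9,33.4],0.02,G]
```

```bash
python3 -m crank '[[[12,1,30],0,0.05],[[12,1,33],0,0.05],[[12,1,35],0,0.05],[[13,1,35],0,0.05],[[0,0,10],0,0.05],[[0,0,0],0,0.05],[[0,0,0],0,0.05]]'
python3 -c "
from h import *
plan(.4297,-.2593,.0305,2.4)"
```

```text
time_s: 26.0
tcp_pos: [0.4293, -0.2604, 0.0519]
orientation: [-180.0, 0.0, 2.4]
contact_force: [-0.3, 0.9, -1.5]
gripper_width: 0.0116
grip_force: 58.7
from [ 0.4293 -0.2604  0.0519] 2.41 n 1 world d mm [  0.4   1.1 -21.4]
[[0.4,-1.1,21.4],0.01,G]
```

```bash
python3 -m crank '[[[0.3,-0.7,10],0,0.05],[[0,0,9],0,0.05],[[0,0,4],0,0.05],[[0,0,3],0,0.05],[[0,0,2],0,0.05],[[0,0,0],0,0.05],[[0,0,0],0,0.05]]'; python3 -c "
from h import *
st()"
```

```text
time_s: 26.7
tcp_pos: [0.4297, -0.2599, 0.0234]
orientation: [180.0, -0.0, 2.4]
contact_force: [1.1, 0.7, -1.4]
gripper_width: 0.0115
grip_force: 58.7
{'time_s': 26.7, 'tcp_pos': [0.4297, -0.2599, 0.0234], 'orientation': [179.9957, -0.005, 2.3853], 'contact_force': [1.1451, 0.689, -1.3744], 'gripper_width': 0.0115, 'grip_force': 58.7479, 'joints': [-32.5245, 34.0941, 114.5219, -0.0013, 31.3774, 55.0912]}
```

It dropped into the cavity without contact. Lower the last millimetre and release.

```bash
python3 -m crank '[[[0,0,1],0,0.05],[[0,0,0],0,0.05],[[0,0,0],0,0.5],[[0,0,0],0,0.5],[[0,0,0],0,0.5],[[0,0,-15],0,0.5],[[0,0,-40],0,0.5],[[0,0,-40],0,0.5]]'
python3 -m crank '[[[-20,0,-40],0,0.5],[[-20,0,-35],0,0.5],[[0,0,0],0,0.5],[[0,0,0],0,0.5],[[0,0,0],0,0.5]]'
python3 -c "
from h import *
brass('w7','wrist'); z=load('w7');W=cloud(z); w=W[(abs(W[...,0]-.4297)<.022)&(abs(W[...,1]+.2593)<.022)]; w=w[(w[:,2]<.024)]; print(len(w),np.percentile(w[:,2],[2,50,98]), 'tilt',np.linalg.lstsq(np.c_[w[:,:2]-w[:,:2].mean(0),np.ones(len(w))],w[:,2],rcond=None)[0])
plan(.5295,.067,.2,3)"
```

```text
time_s: 27.5
tcp_pos: [0.4289, -0.2594, 0.1176]
orientation: [-179.9, 0.1, 2.4]
contact_force: [1.3, -0.5, -0.6]
gripper_width: 0.0426
grip_force: 0.0
time_s: 28.0
tcp_pos: [0.3895, -0.2612, 0.1915]
orientation: [-180.0, 0.1, 2.4]
contact_force: [-0.6, -0.6, 0.2]
gripper_width: 0.0422
grip_force: 0.0
1721 plate c None size None ang None post [ 0.4298 -0.2602  0.0388] press None
1575 [0.01083705 0.01788215 0.01952766] tilt [-0.00372944 -0.01171916  0.01765775]
from [ 0.3895 -0.2611  0.1911] 2.4 n 8 world d mm [140.  328.1   8.9]
[[19.2,-40.2,-1.1],-0.08,G], [[19.3,-40.2,-1.1],-0.08,G], [[19.3,-40.2,-1.1],-0.08,G], [[19.4,-40.2,-1.1],-0.08,G], [[19.4,-40.1,-1.1],-0.08,G], [[19.5,-40.1,-1.1],-0.08,G], [[19.5,-40.1,-1.1],-0.08,G], [[19.6,-40.1,-1.1],-0.08,G]
```

The disc is seated flat, with its top at 18 mm. Now the square.

```bash
python3 -m crank '[[[9,-40,0],0,0.5],[[9,-41,0],0,0.5],[[9,-41,0],0,0.5],[[9,-41,0],0,0.5],[[9,-41,0],0,0.5],[[9,-41,0],0,0.5],[[9,-41,0],0,0.5],[[9,-40,0],0,0.5]]'
python3 -m crank '[[[0,0,0],0,0.5],[[0,0,0],0,0.5],[[0,0,0],0,0.5]]'
python3 -c "
from h import *
brass('w8','wrist'); plan(.5295,.067,.034,3.1)"
```

```text
time_s: 28.85
tcp_pos: [0.4477, 0.0693, 0.191]
orientation: [180.0, 0.1, 2.4]
contact_force: [0.3, -0.4, -0.2]
gripper_width: 0.0428
grip_force: 0.0
time_s: 29.15
tcp_pos: [0.4474, 0.0667, 0.1914]
orientation: [180.0, 0.1, 2.4]
contact_force: [0.8, -0.3, -0.1]
gripper_width: 0.0424
grip_force: 0.0
2332 plate c [0.5293 0.0672] size [0.049 0.05 ] ang 3.8 post [0.5296 0.0674 0.0305] press [-0.0802  0.1013]
497 plate c None size None ang None post None press None
from [0.4475 0.0664 0.1916] 2.33 n 4 world d mm [  82.     0.6 -157.6]
[[20.5,0.7,39.4],-0.19,G], [[20.5,0.7,39.4],-0.19,G], [[20.5,0.8,39.4],-0.19,G], [[20.5,0.9,39.4],-0.19,G]
```

```bash
python3 -m crank '[[[20,0.5,30],-1,0.5],[[20,0.5,30],0,0.5],[[20,0.5,30],0,0.5],[[22,1,30],0,0.5],[[0,0,25],0,0.5],[[0,0,12],0,0.5],[[0,0,0],0,0.5],[[0,0,0],0,0.5]]'
python3 -c "
from h import *
plan(.5295,.0672,.013,3.4)"
```

```text
time_s: 30.0
tcp_pos: [0.5299, 0.0686, 0.0359]
orientation: [180.0, 0.0, 3.3]
contact_force: [0.8, -0.2, 0.8]
gripper_width: 0.0422
grip_force: 0.0
from [0.5299 0.0686 0.0359] 3.33 n 1 world d mm [ -0.4  -1.4 -22.9]
[[-0.5,1.4,22.9],-0.07,G]
```

```bash
python3 -m crank '[[[-0.3,1,13],0,0.5],[[0,0,10],0,0.5],[[0,0,0],0,0.5],[[0,0,0],0,0.05],[[0,0,0],0,0.05],[[0,0,0],0,0.05],[[0,0,0],0,0.05],[[0,0,0],0,0.05]]' 60
python3 -c "
from h import *
for i in range(1): st()"
python3 -m crank '[[[0,0,-15],0,0.05],[[0,0,-30],0,0.05],[[0,0,-30],0,0.05],[[0,0,0],0,0.05],[[0,0,0],0,0.05]]'
python3 -c "
from h import *
plan(.5089,-.2594,.09,-0.2)"
```

```text
time_s: 30.8
tcp_pos: [0.5301, 0.0683, 0.0127]
orientation: [-180.0, -0.0, 3.4]
contact_force: [-0.5, 0.2, 4.4]
gripper_width: 0.0122
grip_force: 59.2
{'time_s': 30.8, 'tcp_pos': [0.5301, 0.0683, 0.0127], 'orientation': [-179.9967, -0.0354, 3.3882], 'contact_force': [-0.5472, 0.2438, 4.3593], 'gripper_width': 0.0122, 'grip_force': 59.1842, 'joints': [6.064, 36.7652, 110.4922, 0.0031, 32.7071, 92.6732]}
time_s: 31.3
tcp_pos: [0.5301, 0.0682, 0.0882]
orientation: [-180.0, -0.1, 3.4]
contact_force: [-0.3, -0.3, -2.6]
gripper_width: 0.0125
grip_force: 58.7
from [0.5301 0.0682 0.0882] 3.38 n 8 world d mm [ -21.2 -327.6    1.8]
[[-5.1,40.7,-0.2],0.45,G], [[-4.7,40.8,-0.2],0.45,G], [[-4.4,40.8,-0.2],0.45,G], [[-4.1,40.8,-0.2],0.45,G], [[-3.8,40.9,-0.2],0.45,G], [[-3.5,40.9,-0.2],0.45,G], [[-3.2,40.9,-0.2],0.45,G], [[-2.8,40.9,-0.2],0.45,G]
```

```bash
python3 -m crank '[[[-5,41,0],0.5,0.05],[[-5,41,0],0.5,0.05],[[-4,41,0],0.5,0.05],[[-4,41,0],0.5,0.05],[[-4,41,0],0.4,0.05],[[-3,41,0],0.4,0.05],[[-3,41,0],0.4,0.05],[[-3,40,0],0.4,0.05]]'
python3 -m crank '[[[0,0,10],0,0.05],[[0,0,20],0,0.05],[[0,0,10],0,0.05],[[0,0,0],0,0.05],[[0,0,0],0,0.05],[[0,0,0],0,0.05]]'
python3 -c "
from h import *
plan(.5093,-.2594,.032,-0.2)"
```

```text
time_s: 32.1
tcp_pos: [0.5072, -0.2609, 0.0858]
orientation: [-179.9, 0.1, -0.2]
contact_force: [0.3, 0.2, -1.9]
gripper_width: 0.0126
grip_force: 58.9
time_s: 32.7
tcp_pos: [0.5091, -0.2593, 0.0478]
orientation: [180.0, -0.0, -0.2]
contact_force: [-0.6, 0.5, -2.0]
gripper_width: 0.0128
grip_force: 59.0
from [ 0.5091 -0.2593  0.0478] -0.17 n 1 world d mm [  0.2  -0.1 -15.8]
[[0.2,0.1,15.8],0.03,G]
```

```bash
python3 -m crank '[[[0.2,0,12],0,0.05],[[0,0,6],0,0.05],[[0,0,4],0,0.05],[[0,0,2],0,0.05],[[0,0,0],0,0.05],[[0,0,0],0,0.05]]'; python3 -c "
from h import *
st()"
```

```text
time_s: 33.3
tcp_pos: [0.5088, -0.2597, 0.0233]
orientation: [180.0, 0.0, -0.2]
contact_force: [0.6, -1.0, -1.8]
gripper_width: 0.0122
grip_force: 59.1
{'time_s': 33.3, 'tcp_pos': [0.5088, -0.2597, 0.0233], 'orientation': [179.999, 0.0042, -0.213], 'contact_force': [0.5914, -0.9913, -1.7805], 'gripper_width': 0.0122, 'grip_force': 59.0924, 'joints': [-28.2316, 37.5062, 105.7126, -0.0047, 36.7845, 61.9852]}
```

```bash
python3 -m crank '[[[0,0,0.8],0,0.05],[[0,0,0],0,0.05],[[0,0,0],0,0.5],[[0,0,0],0,0.5],[[0,0,0],0,0.5],[[0,0,-15],0,0.5],[[0,0,-40],0,0.5],[[0,0,-40],0,0.5]]'
python3 -m crank '[[[-30,0,-40],0,0.5],[[-40,0,-35],0,0.5],[[-20,0,0],0,0.5],[[0,0,0],0,0.5],[[0,0,0],0,0.5]]'
python3 -c "
from h import *
cap('wrist','w9'); z=load('w9');W=cloud(z)
for c in((.4297,-.2593),(.5089,-.2594)):
    w=W[(abs(W[...,0]-c[0])<.022)&(abs(W[...,1]-c[1])<.022)]; w=w[(w[:,2]<.024)]; print(len(w),np.percentile(w[:,2],[2,50,98]), 'tilt',np.linalg.lstsq(np.c_[w[:,:2]-w[:,:2].mean(0),np.ones(len(w))],w[:,2],rcond=None)[0])
plan(.42,.10,.25,90)"
```

```text
time_s: 34.1
tcp_pos: [0.5082, -0.2593, 0.1188]
orientation: [-180.0, 0.1, -0.2]
contact_force: [1.3, -1.4, 0.7]
gripper_width: 0.0428
grip_force: 0.0
time_s: 34.6
tcp_pos: [0.4216, -0.2596, 0.1914]
orientation: [180.0, -0.1, -0.3]
contact_force: [-0.6, -1.1, -0.7]
gripper_width: 0.0426
grip_force: 0.0
1450 [0.01069482 0.01766922 0.01928666] tilt [-0.00436861 -0.0135794   0.01744265]
1755 [0.01627852 0.01782645 0.01929672] tilt [ 0.00037772 -0.00079073  0.01782444]
from [ 0.422  -0.2596  0.1909] -0.23 n 11 world d mm [ -2.  359.6  59.1]
[[-0.3,-32.7,-5.4],-8.20,G], [[4.4,-32.4,-5.4],-8.20,G], [[8.9,-31.4,-5.4],-8.20,G], [[13.3,-29.8,-5.4],-8.20,G], [[17.5,-27.6,-5.4],-8.20,G], [[21.2,-24.9,-5.4],-8.20,G], [[24.5,-21.6,-5.4],-8.20,G], [[27.4,-17.9,-5.4],-8.20,G], [[29.6,-13.8,-5.4],-8.20,G], [[31.3,-9.4,-5.4],-8.20,G], [[32.3,-4.8,-5.4],-8.20,G]
```

Both blanks are seated flat. Next, a look at the caddy and rack.

```bash
python3 -m crank '[[[0,-35,-20],0,0.6],[[0,-43,-20],0,0.6],[[0,-43,-20],0,0.6],[[0,-43,-20],0,0.6],[[0,-43,0],0,0.6],[[0,-43,0],0,0.6],[[0,-43,0],0,0.6],[[-5,-43,0],0,0.6]]'
python3 -m crank '[[[-5,-43,0],0,0.6],[[-5,-43,0],0,0.6],[[0,-43,0],0,0.6],[[0,-43,0],0,0.6],[[0,-43,0],0,0.6],[[0,-43,0],0,0.6],[[0,-30,0],0,0.6],[[0,0,0],5,0.6]]'
python3 -m crank '[[[0,0,0],0,0.6],[[0,0,0],0,0.6],[[0,0,0],0,0.6]]'
python3 -c "
from h import *
cap('wrist','w10');crop('w10',20,0,440,310,1.9,'w10c')"
```

```text
time_s: 35.45
tcp_pos: [0.4184, 0.0792, 0.2704]
orientation: [-180.0, -0.0, -0.2]
contact_force: [0.7, 0.6, -0.4]
gripper_width: 0.051
grip_force: 0.0
time_s: 36.25
tcp_pos: [0.4086, 0.3694, 0.2696]
orientation: [-180.0, 0.0, -5.1]
contact_force: [0.2, -0.2, 0.3]
gripper_width: 0.0514
grip_force: 0.0
time_s: 36.55
tcp_pos: [0.4086, 0.3644, 0.2701]
orientation: [180.0, 0.0, -5.2]
contact_force: [-0.3, 0.3, -0.8]
gripper_width: 0.0513
grip_force: 0.0
```

View pics/w10c.png

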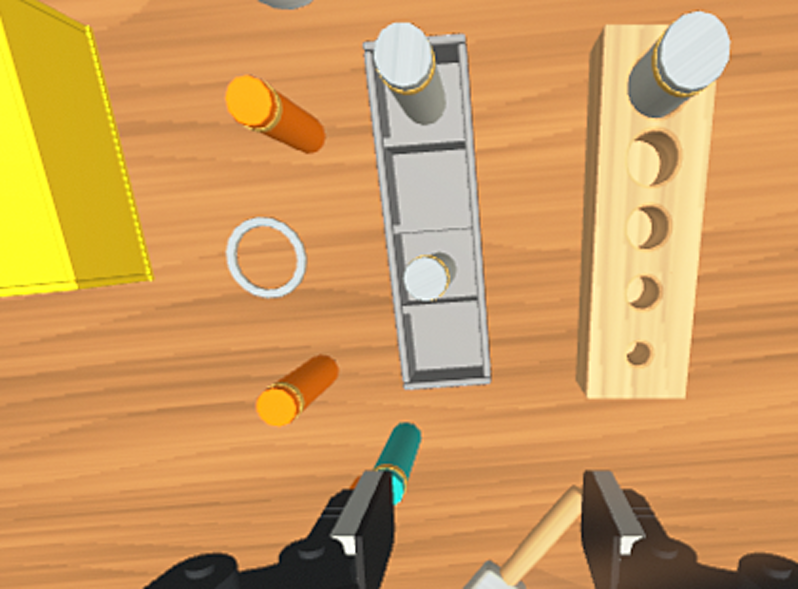

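The caddy holds two steel punches: a larger one at (405,55) and a smaller one at (427,278). The orange and turquoise look-alikes stand outside it. The rack's empty holes are at (653,158), (648,228), (643,292) and (638,354). I'll measure the tops from depth.

```bash
python3 - <<'E'
from h import *
z=load('w10'); W=cloud(z); hsv=cv2.cvtColor(z['p'],cv2.COLOR_RGB2HSV)
m=((W[...,2]>.098)&(W[...,2]<.118)&(hsv[...,1]<60)&(W[...,0]>.42)).astype('uint8')
k,l,s,c=cv2.connectedComponentsWithStats(m)
for i in range(1,k):
    if s[i,4]<60: continue
    q=W[l==i]; print('top',c[i].round(1),q.mean(0).round(4),'diam',np.sqrt(4*s[i,4]/np.pi)*np.median(z['d'][l==i])/z['fx'], cv2.minEnclosingCircle(q[:,:2].astype('f4')))
f=lambda u,v,Z: world(z,(u+.5)/1.9+20-.5,(v+.5)/1.9-.5,Z)[:2]
for n,(u0,u1,v0,v1) in dict(h3=(628,678,129,187),h2=(627,669,206,250),h1=(626,659,275,309),h0=(626,651,341,365)).items():
    print(n,f((u0+u1)/2,(v0+v1)/2,.05).round(4), 'd',(f(u0,v0,.05)-f(u1,v1,.05)).round(4))
# rack top from cloud
g=(W[...,2]>.045)&(W[...,2]<.055)&(W[...,1]<.32)&(W[...,1]>.19)&(W[...,0]>.33)&(W[...,0]<.62)&(hsv[...,1]>40); print('rack',cv2.minAreaRect(W[g][:,:2].astype('f4')))
# caddy rim
E
```

```text
top [384.5  27.1] [0.5529 0.2522 0.1103] diam 0.03627999987709038 ((0.5530157685279846, 0.2511727213859558), 0.017074907198548317)
top [231.8  29. ] [0.5655 0.3912 0.1053] diam 0.030448265581275568 ((0.5658771991729736, 0.39148885011672974), 0.01447059866040945)
top [243.4 146.3] [0.4589 0.3934 0.1054] diam 0.02317809271163662 ((0.45885995030403137, 0.3936011493206024), 0.011985658667981625)
h3 [0.5137 0.2545] d [0.0352 0.0296]
h2 [0.4735 0.2581] d [0.0286 0.0256]
h1 [0.4345 0.2621] d [0.0235 0.0207]
h0 [0.395  0.2654] d [0.0176 0.0161]
rack ((0.4740416407585144, 0.2580122649669647), (0.0666428804397583, 0.22013449668884277), 84.88862609863281)
```

The tops are 29 mm (r 14.5 mm) and 24 mm (r 12.0 mm) across, so these are punch29 and punch24. Punch24 goes first.

```bash
python3 -c "
from h import *
plan(.4589,.3934,.15,-5.1)"
```

```text
from [0.4086 0.3643 0.2703] -5.18 n 3 world d mm [  50.3   29.1 -120.3]
[[15.8,-11.2,40.1],-0.03,G], [[15.8,-11.2,40.1],-0.03,G], [[15.8,-11.1,40.1],-0.03,G]
```

```bash
python3 -m crank '[[[16,-11,40],0,0.6],[[16,-11,40],0,0.6],[[15.5,-11.5,40],0,0.6],[[0,0,0],0,0.6],[[0,0,0],0,0.6],[[0,0,0],0,0.6]]'
python3 -c "
from h import *
plan(.4589,.3934,.06,-5.1)"
```

```text
time_s: 37.2
tcp_pos: [0.4593, 0.3939, 0.1526]
orientation: [-179.9, -0.1, -5.2]
contact_force: [-0.0, 0.2, 0.1]
gripper_width: 0.0513
grip_force: 0.0
from [0.4593 0.3939 0.1526] -5.22 n 3 world d mm [ -0.4  -0.5 -92.6]
[[-0.1,0.2,30.9],-0.04,G], [[-0.1,0.2,30.9],-0.04,G], [[-0.1,0.2,30.9],-0.04,G]
```

```bash
python3 -m crank '[[[0,0.3,30],0,0.6],[[0,0,30],0,0.6],[[0,0,20],0,0.6],[[0,0,12],0,0.6],[[0,0,0],0,0.6],[[0,0,0],0,0.2],[[0,0,0],0,0.2],[[0,0,0],0,0.2]]' 70
python3 -m crank '[[[0,0,0],0,0.2],[[0,0,0],0,0.2]]'
python3 -m crank '[[[0,0,-15],0,0.2],[[0,0,-30],0,0.2],[[0,0,-40],0,0.2],[[0,0,-15],0,0.2],[[0,0,0],0,0.2],[[0,0,0],0,0.2]]'
python3 -c "
from h import *
plan(.4740,.2580,.17,-5.1)"
```

```text
time_s: 38.0
tcp_pos: [0.4598, 0.3941, 0.0605]
orientation: [-179.9, -0.1, -5.2]
contact_force: [-0.6, -1.0, 6.7]
gripper_width: 0.0226
grip_force: 68.3
time_s: 38.2
tcp_pos: [0.4598, 0.3941, 0.0605]
orientation: [-179.9, -0.1, -5.2]
contact_force: [-0.9, -1.6, 6.1]
gripper_width: 0.0227
grip_force: 68.3
time_s: 38.8
tcp_pos: [0.4583, 0.3931, 0.1579]
orientation: [180.0, 0.0, -5.2]
contact_force: [-0.0, -0.7, -4.3]
gripper_width: 0.0225
grip_force: 69.1
from [0.4583 0.3931 0.1579] -5.22 n 4 world d mm [  15.7 -135.1   12.1]
[[7.0,33.3,-3.0],-0.03,G], [[7.0,33.3,-3.0],-0.03,G], [[6.9,33.3,-3.0],-0.03,G], [[6.9,33.3,-3.0],-0.03,G]
```

```bash
python3 -m crank '[[[7,33,0],0,0.2],[[7,34,0],0,0.2],[[7,33,0],0,0.2],[[6,33,0],0,0.2],[[0,0,30],0,0.2],[[0,0,0],0,0.2],[[0,0,0],0,0.2],[[0,0,0],0,0.2]]'
python3 -c "
from h import *
plan(.4740,.2580,.11,-5.1)"
```

```text
time_s: 39.6
tcp_pos: [0.4737, 0.2592, 0.1285]
orientation: [180.0, 0.0, -5.2]
contact_force: [-0.3, -0.3, -3.0]
gripper_width: 0.0227
grip_force: 69.5
from [0.4737 0.2592 0.1285] -5.17 n 1 world d mm [  0.3  -1.2 -18.5]
[[0.4,1.2,18.5],-0.07,G]
```

```bash
python3 -m crank '[[[0.3,0.8,12],0,0.2],[[0,0,8],0,0.2],[[0,0,4],0,0.2],[[0,0,4],0,0.2],[[0,0,4],0,0.2],[[0,0,0],0,0.2],[[0,0,0],0,0.2]]'
python3 -c "
from h import *
st()"
```

```text
time_s: 40.3
tcp_pos: [0.4741, 0.258, 0.0962]
orientation: [-180.0, -0.0, -5.2]
contact_force: [1.7, 0.7, -6.0]
gripper_width: 0.0226
grip_force: 69.5
{'time_s': 40.3, 'tcp_pos': [0.4741, 0.258, 0.0962], 'orientation': [-179.9822, -0.0212, -5.2143], 'contact_force': [1.7241, 0.6523, -6.0244], 'gripper_width': 0.0226, 'grip_force': 69.5442, 'joints': [27.2846, 28.5392, 108.9587, 0.0054, 42.4747, 122.4949]}
```

It has entered the hole. Continue home.

```bash
python3 -m crank '[[[0,0,6],0,0.2],[[0,0,8],0,0.2],[[0,0,8],0,0.2],[[0,0,5],0,0.2],[[0,0,2.5],0,0.2],[[0,0,0],0,0.2],[[0,0,0],0,0.2]]'
python3 -m crank '[[[0,0,0],0,0.45],[[0,0,0],0,0.45],[[0,0,0],0,0.45],[[0,0,-15],0,0.5],[[0,0,-35],0,0.6],[[0,0,-40],0,0.6],[[0,0,0],0,0.6]]'
python3 -c "
from h import *
st();plan(.5657,.3914,.15,-5.1)"
```

```text
time_s: 41.0
tcp_pos: [0.4741, 0.2579, 0.0668]
orientation: [-180.0, -0.0, -5.2]
contact_force: [4.8, 3.4, -6.8]
gripper_width: 0.0226
grip_force: 69.4
time_s: 41.7
tcp_pos: [0.4769, 0.2593, 0.1629]
orientation: [-179.7, -0.5, -5.2]
contact_force: [-0.3, 1.8, -0.5]
gripper_width: 0.0515
grip_force: 0.0
{'time_s': 41.7, 'tcp_pos': [0.4769, 0.2593, 0.1629], 'orientation': [-179.7114, -0.4572, -5.2124], 'contact_force': [-0.252, 1.8463, -0.4743], 'gripper_width': 0.0515, 'grip_force': 0.0, 'joints': [27.2813, 22.5045, 107.083, -0.0029, 49.8718, 122.4944]}
from [0.4769 0.2593 0.1629] -5.21 n 4 world d mm [ 88.8 132.1 -12.9]
[[19.1,-34.9,3.2],-0.03,G], [[19.1,-34.9,3.2],-0.03,G], [[19.2,-34.9,3.2],-0.03,G], [[19.2,-34.9,3.2],-0.03,G]
```

```bash
python3 -m crank '[[[20,-35,0],0,0.6],[[20,-35,0],0,0.6],[[20,-35,0],0,0.6],[[19.5,-35,0],0,0.6],[[0,0,0],0,0.6],[[0,0,0],0,0.6],[[0,0,0],0,0.6]]'
python3 -c "
from h import *
cap('wrist','w11');z=load('w11');W=cloud(z);hsv=cv2.cvtColor(z['p'],cv2.COLOR_RGB2HSV)
plan(.5657,.3914,.06,-5.1)
w=W[(abs(W[...,0]-.474)<.009)&(abs(W[...,1]-.258)<.009)];print(len(w),np.percentile(w[:,2],[5,50,95]) if len(w) else 0)"
```

```text
time_s: 42.4
tcp_pos: [0.5648, 0.389, 0.1567]
orientation: [179.9, 0.1, -5.2]
contact_force: [0.0, -0.4, -0.4]
gripper_width: 0.0511
grip_force: 0.0
from [0.5649 0.3889 0.1569] -5.24 n 3 world d mm [  0.8   2.5 -96.9]
[[0.2,-0.9,32.3],-0.05,G], [[0.2,-0.9,32.3],-0.05,G], [[0.2,-0.9,32.3],-0.05,G]
83 [0.0480262  0.0623295  0.10960212]
```

Punch24's top reads .110 m, so it is fully home. Now punch29.

```bash
python3 -m crank '[[[0.5,-2.2,30],0,0.6],[[0,0,30],0,0.6],[[0,0,24],0,0.6],[[0,0,12],0,0.6],[[0,0,0],0,0.6],[[0,0,0],0,0.25],[[0,0,0],0,0.25],[[0,0,0],0,0.25]]' 70
python3 -m crank '[[[0,0,0],0,0.25],[[0,0,0],0,0.25]]'
python3 -m crank '[[[0,0,-15],0,0.25],[[0,0,-30],0,0.25],[[0,0,-40],0,0.25],[[0,0,-15],0,0.25],[[0,0,0],0,0.25],[[0,0,0],0,0.25]]'
python3 -c "
from h import *
plan(.5138,.2544,.17,-5.1)"
```

```text
time_s: 43.25
tcp_pos: [0.5673, 0.3924, 0.0627]
orientation: [-179.9, -0.1, -5.2]
contact_force: [-0.4, -1.8, 5.3]
gripper_width: 0.0274
grip_force: 69.1
time_s: 43.45
tcp_pos: [0.5674, 0.3924, 0.0627]
orientation: [-179.9, -0.1, -5.2]
contact_force: [0.3, -1.4, 7.1]
gripper_width: 0.0276
grip_force: 69.2
time_s: 44.05
tcp_pos: [0.5657, 0.3916, 0.1599]
orientation: [179.9, 0.1, -5.2]
contact_force: [0.0, -0.2, -5.5]
gripper_width: 0.0276
grip_force: 69.6
from [0.5657 0.3916 0.1599] -5.21 n 4 world d mm [ -51.9 -137.2   10.1]
[[-9.8,35.3,-2.5],-0.03,G], [[-9.8,35.3,-2.5],-0.03,G], [[-9.8,35.3,-2.5],-0.03,G], [[-9.9,35.3,-2.5],-0.03,G]
```

```bash
python3 -m crank '[[[-10,35,-15],0,0.25],[[-10,35,0],0,0.25],[[-10,35,0],0,0.25],[[-9.5,35.5,0],0,0.25],[[0,0,0],0,0.25],[[0,0,0],0,0.25],[[0,0,15],0,0.25],[[0,0,25],0,0.25]]'
python3 -m crank '[[[0,0,0],0,0.25],[[0,0,0],0,0.25],[[0,0,0],0,0.25]]'
python3 -c "
from h import *
plan(.5138,.2544,.11,-5.1)"
```

```text
time_s: 44.85
tcp_pos: [0.5158, 0.2572, 0.1356]
orientation: [-179.9, -0.2, -5.2]
contact_force: [0.4, 0.2, -5.2]
gripper_width: 0.0274
grip_force: 71.1
time_s: 45.15
tcp_pos: [0.5149, 0.2564, 0.1362]
orientation: [-180.0, -0.0, -5.2]
contact_force: [0.5, -0.0, -4.5]
gripper_width: 0.0275
grip_force: 70.7
from [0.5149 0.2564 0.1362] -5.18 n 1 world d mm [ -1.1  -2.  -26.2]
[[-0.9,2.1,26.2],-0.08,G]
```

```bash
python3 -m crank '[[[-0.6,1.7,12],0,0.25],[[0,0,12],0,0.25],[[0,0,6],0,0.25],[[0,0,4],0,0.25],[[0,0,4],0,0.25],[[0,0,0],0,0.25],[[0,0,0],0,0.25]]'
python3 -c "
from h import *
st()"
```

```text
time_s: 45.85
tcp_pos: [0.5139, 0.2544, 0.0975]
orientation: [-180.0, -0.0, -5.2]
contact_force: [2.3, 2.3, -7.0]
gripper_width: 0.0274
grip_force: 71.1
{'time_s': 45.85, 'tcp_pos': [0.5139, 0.2544, 0.0975], 'orientation': [-179.9712, -0.0242, -5.2229], 'contact_force': [2.336, 2.2898, -7.0436], 'gripper_width': 0.0274, 'grip_force': 71.1098, 'joints': [25.1408, 30.5809, 104.6262, 0.0179, 44.7575, 120.351]}
```

```bash
python3 -m crank '[[[0,0,6],0,0.25],[[0,0,8],0,0.25],[[0,0,8],0,0.25],[[0,0,5],0,0.25],[[0,0,2],0,0.25],[[0,0,0],0,0.25],[[0,0,0],0,0.25]]'
python3 -m crank '[[[0,0,0],0,0.5],[[0,0,0],0,0.5],[[0,0,0],0,0.5],[[0,0,-15],0,0.55],[[0,0,-35],0,0.6],[[0,0,-40],0,0.6],[[0,0,-40],0,0.6],[[-40,0,-30],0,0.6]]'
python3 -m crank '[[[-40,0,0],0,0.6],[[0,45,0],0,0.6],[[0,45,0],0,0.6],[[0,40,0],0,0.6],[[0,0,0],0,0.6],[[0,0,0],0,0.6]]'
python3 -c "
from h import *
cap('wrist','w12');z=load('w12');W=cloud(z);hsv=cv2.cvtColor(z['p'],cv2.COLOR_RGB2HSV)
m=((W[...,2]>.085)&(W[...,2]<.16)&(hsv[...,1]<60)&(W[...,0]>.42)&(W[...,1]<.45)&(W[...,1]>.2)).astype('uint8')
k,l,s,c=cv2.connectedComponentsWithStats(m)
for i in range(1,k):
    if s[i,4]>60: q=W[l==i]; t=q[q[:,2]>np.percentile(q[:,2],70)-.004];print(c[i].round(),s[i,4],t.mean(0).round(4))
cap('top','tE');z=load('tE');p=z['p'].astype(int);mm=(p[...,0]>110)&(p[...,1]<70)&(p[...,2]<70);ys,xs=np.nonzero(mm);print('handle',cv2.minAreaRect(np.array([world(z,u,v,.027)[:2] for u,v in zip(xs,ys)],'f4')))
crop('tE',110,110,490,290,2.1,'tEc');st()"
```

```text
time_s: 46.55
tcp_pos: [0.5139, 0.2544, 0.0685]
orientation: [-180.0, -0.0, -5.2]
contact_force: [4.7, 4.6, -9.6]
gripper_width: 0.0277
grip_force: 70.9
time_s: 47.35
tcp_pos: [0.4776, 0.2584, 0.2333]
orientation: [-179.8, -0.4, -5.3]
contact_force: [-0.4, 1.3, 1.9]
gripper_width: 0.0513
grip_force: 0.0
time_s: 47.95
tcp_pos: [0.4223, 0.1314, 0.2301]
orientation: [-180.0, -0.1, -5.3]
contact_force: [-0.5, 0.2, 0.6]
gripper_width: 0.0511
grip_force: 0.0
[116.  60.] 1548 [0.5535 0.251  0.1099]
[142.  70.] 177 [0.5481 0.2391 0.091 ]
[124. 112.] 982 [0.5135 0.2541 0.1098]
[146. 113.] 116 [0.512  0.2432 0.0909]
[149. 155.] 95 [0.4754 0.2489 0.0906]
[130. 159.] 592 [0.4739 0.2574 0.1097]
handle ((0.5700660347938538, -0.06376242637634277), (0.7793011665344238, 0.0869055688381195), 67.7152328491211)
{'time_s': 48.05, 'tcp_pos': [0.4226, 0.1325, 0.2297], 'orientation': [-179.9641, -0.0661, -5.2104], 'contact_force': [-0.1409, 0.7428, 0.9321], 'gripper_width': 0.0512, 'grip_force': 0.0, 'joints': [15.8623, 8.8101, 115.6348, 0.0118, 55.4806, 111.0659]}
```

View pics/tEc.png

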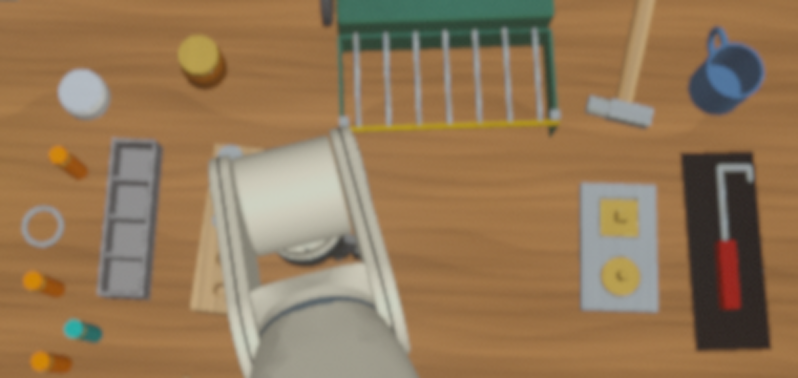

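The last view shows both blanks seated at (619,217) and (620,277), the hook on its mat at (730,240), and the caddy empty. All three punch tops in the rack read 110 mm, which is fully home.

```bash
python3 -c "
from station import *
print(hand_in())"
```

```text
the job is handed in; nothing more can be done
None
```

I handed the job in at about 48 s: both brass blanks were drawn clear of the guard with the hook and seated flat in their own cavities, punch24 and punch29 (the only two in the caddy) are fully home in the rack, and the hook is back on its mat; the first pull on the square only knocked it aside under the guard before the second drew it out.

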